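Load the ceramic reference disc into the spring-loaded sample holder

ROBOT

A 7-joint arm with a two-finger parallel gripper is mounted at the origin on a cart in front of the work surface, level with it; the furniture and walls round the work are solid. World frame = base frame: x ahead of the robot, y to its left, z up, the work surface at z = 0. Lengths are in m, angles in degrees, forces in N, time in s.
With the tool pointing down it reaches from about 0.425 to 0.875 m from the base axis. Payload 4.7 kg.
Tool frame: the origin (TCP) lies at the very end of the fingers, on their centre line; the grasp point (between the pads) lies env.tcp_to_grasp behind it (env.tcp_to_grasp is the distance from the TCP to the grasp point, in m); z points along the fingers, x is the direction in which the jaws open and shut, and the axes are right-handed (so a half turn about z gives the same grasp; the last joint's range is limited). The gripper opens to 87 mm and grips with 3 to 60 N. Pads are 19 mm wide; open, the fingers measure 117 mm over their backs; the gripper's body (75 mm by 190 mm) begins 51 mm behind the grasp point.
Start: joints at [71.625, 18.392, -4.016, 83.108, 1.295, 78.541, -3.26], TCP at [0.214, -0.614, 0.223] pointing down, gripper open.
Joint ranges: [-163.93, 163.93], [-17.29, 119.83], [-79.2, 71.16], [3.27, 140.29], [-89.18, 269.18], [5.43, 117.66], [-154.24, 154.24]. Speed limits (degrees/s): [147.25, 147.25, 180, 180, 180, 180, 180].

INTERFACE

Orientations are given as [roll, pitch, yaw] about the fixed x, y, z axes, in that order (R = Rz(yaw) Ry(pitch) Rx(roll)).
In Python, from cell import env gives the robot as it stands. The module is installed in compiled form; this text tells all that it offers.
- The arm moves only by the tool send_rows, never from a script. Its argument "steps" is a list of rows, each a list of 3 entries, a list of its own where there are three numbers: the shift along the tool's x, y, z in m, then the turn, a rotation vector about the tool's x, y, z in rad, then the finger opening in m, from 0 to 0.087. A call has exactly 5 rows; each row is the pose to reach, as a shift and turn from the pose commanded when the call began, along the tool's axes at that moment; what a row does not reach only later rows make up. A row lasts 1/12 s, in which the tool goes at most 41.7 mm and 7.16 degrees, less where a joint would pass 70% of its speed; a pose out of reach is approached as far as the arm can. A call with a gripper value outside its range is refused whole. The fingers move at their own pace and stop on an object; "grip_force" is the grip in N (left out, the last holds). Time passes only in rows, so rows that repeat a pose let the fingers close, or fill a call up. It gives the time, the measured TCP pose, the force and the opening at its end, in the units of the state.
- env.get_obs(): the state, without advancing time (a new reading comes with each control period).
- env.read_camera(name): name is "scene" or "top" or "wrist"; returns a dict with "pixels" (384x512x3 uint8, red, green, blue), "fx", "fy", "cx", "cy" (pixels), "position" and "rotation" of the camera in the world. Camera axes: x right, y up, looking along -z (the intrinsics and any distortion apply to the point x, -y, -z); pixel columns grow to the right and rows downward; lengths in m; the calibration is good to about 2 mm. A picture is of the moment at which its call begins. There is no depth.
- env.sign_off(): hands the job in, once; it reports no verdict.
The state is a dict: "time_s": time; "qpos": joint angles; "joint_velocities": joint speeds; "effort": joint torques, N m; "tool_pos": TCP position; "tool_rot": TCP orientation; "force": force on the tool from outside, world axes, zero at the start; "wrist_torque": the same for the moment, N m; "grip_width": finger opening in m.
Only numpy, scipy, OpenCV 4.12 (cv2) and the standard library are available. Lean on these libraries where they do the work, as an engineer would, in place of code of your own. Each camera call takes 0.05 s, during which the arm holds its last target.

TASK

Pick up the flat lifter by its black handle, slide its blade under the white ceramic disc on its stand and carry the disc, level and touched by nothing but the lifter, to the front of the sample holder's spring table. Press the table down with the blade, without bottoming it hard, so that the disc slides in under the ring without jamming, and push it gently home until it bears on the two rear pins, which you must find by feel because the ring is adjustable. Then stop pushing and ease up, no farther than needed, so that the table lifts the disc into the ring's pocket and clamps it, draw the blade out and lay the lifter flat on the bench clear of the holder; leave everything else where it stands.

Things in the scene. Friction and masses are not known exactly. Their poses are not given: they have to be found in the camera images.
- lifter: flat lifter, lies flat on the bench, 0.11 kg. Origin: on its underside below the place to grip; x along the blade to its tip, z up. Black handle 14 mm wide (y), z 0 to 28, x -52 to +28. Steel blade 20 mm wide, 3 mm thick (z 0 to 3, flush with the handle's underside), x +25 to +115
- lifter_seat (a point): point on top of the lifter's blade (z 3) at x 97, same axes: the disc's centre lies here when its rear edge touches both ears, two upright steel pins on the blade (4 mm round, centres at x 74.7, y +-7.8, tops at z 10). The ears push the disc, the blade carries it
- disc: white glazed ceramic disc, 44 mm in diameter, 8 mm thick, loose, 20 to 45 g. Origin: centre of its underside, z up. Brittle and clean: only lifter, stand and holder may touch it
- disc_stand: fixed aluminium stand, 66 x 72 mm. Origin: centre of its underside; the lifter enters along +x from the open front. Two rails 52 mm long, tops at z 30, 26 mm apart, between them a channel with its floor at z 8. The disc lies on the rails within 1 mm of the centre; side rims (3 mm high, y +-24.5) and two rear pins (x 21.5, y +-16, tops at z 35) keep it there
- sample_holder: fixed holder, 57 mm tall. Origin: on the bench under the nominal home axis; the disc enters along +x from the open front; base x -68 to +48, y +-40. On side walls (y +-25.5 to +-32) lies a U-shaped plate, the ring: underside z 47, top z 52, x -22 to +32, opening 32 mm wide, open to the front. A disc centred at x -46 can be lowered on to the table clear of it
- spring_table (a joint): grey spring table in the holder, m pressed down: 0 = up (at the start), hard stop 0.008; 3 N starts it, 5.5 N hold 0.006. x -66 to +12, y +-24. When up: two rails 26 mm apart, tops at z 42; channel floor between them z 36, so a blade on that floor is 3 mm below a disc on the rails. Hold it at 0.005 to 0.0065 to slide the disc in. Reads 0.001 with the disc up in its pocket, 0.003 jammed outside
- holder_home (a point): nominal home, 42 mm above the holder's origin, same axes. Two steel pins (z 31 to 49) under the ring stop the disc there and centre it under a 46 mm round pocket, 2 mm deep, in the ring's underside. Ring, pins, pocket sit on an adjusting slide, set anew each time: true home is up to 3.5 mm nearer or farther along x, not measured. Feel for the pins with 3 to 8 N; over 12 N on it chips the disc
- weighing_bottle: bystander: small open glass bottle, 36 mm round, 52 mm tall; origin: centre of its underside
- crucible: bystander: porcelain crucible, 41 mm round, 32 mm tall; origin: centre of its underside
- dropper_0: bystander: brown dropper bottle with black top, 37 mm round, 96 mm tall; origin: centre of its underside

How it is judged:
By the outcome, as a careful person would: the job done as asked, in the order asked, and still so for the second after the job is handed in, with the robot touching nothing.
It also fails if it takes over 67 s, if anything falls off the work surface, if the arm or the gripper's body presses on something with over 40 N, if the wrist force passes 120 N, or if a joint passes its speed limit or range.

## Working session

There is one attempt and no reset: what is moved stays moved. The work goes in short steps, Python scripts to look and compute and a tool call to move; the robot and the scene stay as the last step left them, time stands still between calls to the robot, and variables do not carry over. Pictures are saved under pics/ and viewed, and the job is handed in when it is done.

Besides the shell and the picture viewer there is one more tool, called after "Emit:" as name(argument=value, ...), one argument or row to a line, values as JSON. send_rows: Moves the arm, as the interface text tells. Its arguments: {"type":"object","properties":{"steps":{"type":"array"},"grip_force":{"type":"number"}},"required":["steps"]}

```bash
mkdir -p pics
cat > h.py <<'E'
from cell import env
import numpy as np, cv2
def snap(n,f=None):
    c=env.read_camera(n); 
    if f: cv2.imwrite('pics/'+f,cv2.cvtColor(np.array(c['pixels']),cv2.COLOR_RGB2BGR))
    return c
def ray(c,u,v):
    d=np.array([(u-c['cx'])/c['fx'],-(v-c['cy'])/c['fy'],-1.0]); return np.array(c['position']),np.array(c['rotation'])@d
def onz(c,u,v,z):
    p,d=ray(c,u,v); return p+d*(z-p[2])/d[2]
def proj(c,P):
    q=np.array(c['rotation']).T@(np.array(P)-np.array(c['position'])); return c['cx']-c['fx']*q[0]/q[2], c['cy']+c['fy']*q[1]/q[2]
E
python3 - <<'E'
from h import *
for n in ("scene","top","wrist"):
    c=snap(n,n+'0.png'); print(n,{k:(np.round(v,4).tolist()) for k,v in c.items() if k!='pixels'})
print(env.get_obs(), env.tcp_to_grasp); print([a for a in dir(env) if a[0]!='_'])
E
```

```text
scene {'fx': 418.3419, 'fy': 418.3419, 'cx': 257.545, 'cy': 196.5506, 'position': [0.3036, -0.6302, 0.8623], 'rotation': [38.9936, 0.5616, -25.6512]}
top {'fx': 356.0379, 'fy': 356.0379, 'cx': 251.7823, 'cy': 191.7376, 'position': [0.5008, -0.0489, 0.9548], 'rotation': [5.8899, 1.1673, -89.7334]}
wrist {'fx': 275.7377, 'fy': 275.7377, 'cx': 259.3382, 'cy': 192.9188, 'position': [0.2865, -0.5892, 0.3839], 'rotation': [-16.2992, 0.1375, -70.7968]}
{'time_s': 0.15, 'qpos': array([71.62577   , 18.43075931, -4.01554532, 83.15739092,  1.29569672,
       78.54295351, -3.2627065 ]), 'joint_velocities': array([ 0.06412373, -0.21272856,  0.042217  , -0.22577788,  0.05298725,
       -0.01378339, -0.04212844]), 'effort': array([-9.30044298e-04, -4.91795111e+01, -4.05321317e-01, -3.12877429e+01,
       -6.40056375e-02,  4.05085122e-02,  1.00992513e-04]), 'tool_pos': array([ 0.21338428, -0.61353165,  0.22170904]), 'tool_rot': array([ 1.79994231e+02,  8.58466503e-02, -7.08189675e+01]), 'force': array([-0.37121709,  0.56684827,  0.66769919]), 'wrist_torque': array([ 0.02526623, -0.02983862,  0.04285488]), 'grip_width': 0.08719488827709976} 0.0187
['PlanningError', 'get_obs', 'read_camera', 'sign_off', 'tcp_to_grasp']
```

Run:
```python
s=open('h.py').read()
s=s.replace("    return c\n","    c=dict(c); c['rotation']=R.from_euler('xyz',np.array(c['rotation']),degrees=True).as_matrix()\n    return c\n",1).replace("import numpy as np, cv2","import numpy as np, cv2\nfrom scipy.spatial.transform import Rotation as R")
open('h.py','w').write(s)
```

```text
(no output)
```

View pics/top0.png

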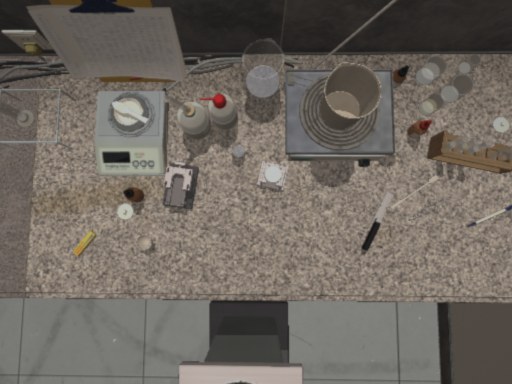

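View pics/scene0.png

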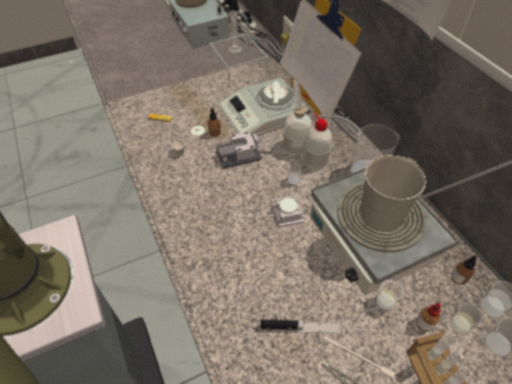

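View pics/wrist0.png

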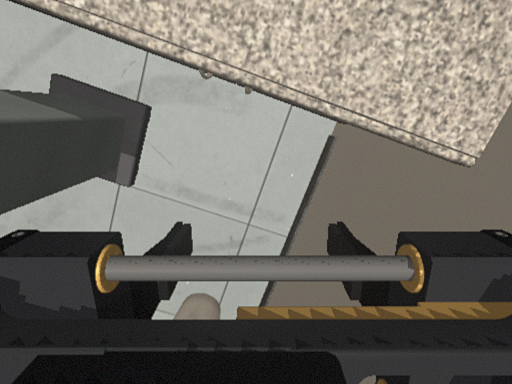

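Run:
```python
import cv2,numpy as np
t=cv2.imread('pics/top0.png'); s=cv2.imread('pics/scene0.png')
def cr(i,x,y,w,h,f,n): cv2.imwrite('pics/'+n,cv2.resize(i[y:y+h,x:x+w],None,fx=f,fy=f,interpolation=cv2.INTER_CUBIC))
a=[cv2.resize(t[y:y+60,x:x+60],(400,400),interpolation=cv2.INTER_CUBIC) for x,y in((350,190),(243,145))]
cv2.imwrite('pics/z1.png',np.hstack(a))
cr(t,150,155,60,60,9,'z2.png')
a=[cv2.resize(s[y:y+70,x:x+90],(400,311),interpolation=cv2.INTER_CUBIC) for x,y in((255,290),(255,175))]
cv2.imwrite('pics/z3.png',np.hstack(a))
cr(s,205,120,70,60,9,'z4.png')
```

```text
(no output)
```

View pics/z1.png

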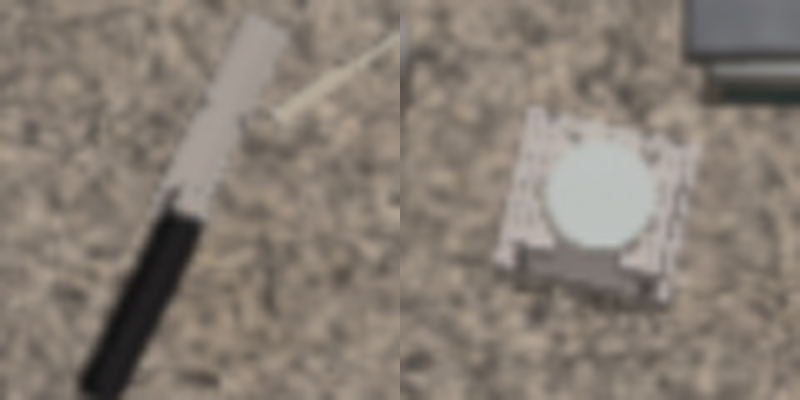

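View pics/z2.png

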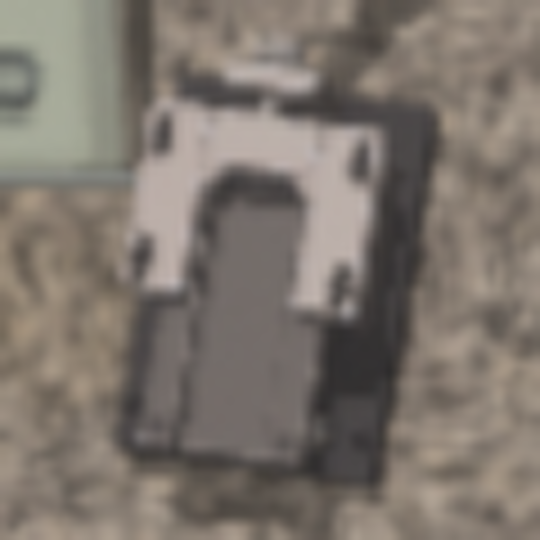

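View pics/z3.png

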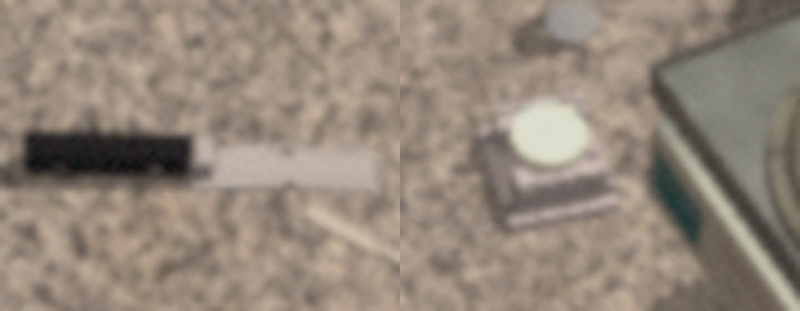

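View pics/z4.png

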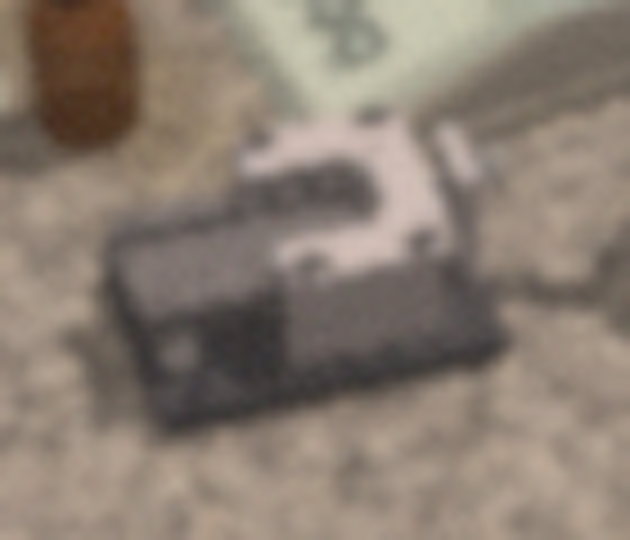

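Run:
```python
from h import *
c=snap('top')
f=lambda u,v,z:np.round(onz(c,u,v,z)[:2],4)
# z1 left: scale 400/60 offset (350,190)
g=lambda x,y:(350+x/6.667-.5+.075,190+y/6.667-.5+.075)
print('lifter tip',f(*g(267,25),.003),'handle rear',f(*g(100,390),.028),'handle front',f(*g(186,215),.028))
g=lambda x,y:(243+x/6.667-.425,145+y/6.667-.425)
print('disc',f(*g(200,193),.038))
g=lambda x,y:(150+x/9-.45,155+y/9-.45)
print('ring',[f(*g(*p),.052) for p in((150,100),(385,130),(130,285),(355,320))],'table front',[f(*g(*p),.042) for p in((130,440),(312,470))])
```

```text
lifter tip [ 0.5956 -0.3965] handle rear [ 0.4521 -0.3189] handle front [ 0.5192 -0.3538]
disc [ 0.643  -0.0836]
ring [array([0.661 , 0.1913]), array([0.6523, 0.1234]), array([0.6075, 0.1954]), array([0.5976, 0.1308])] table front [array([0.5639, 0.1968]), array([0.5555, 0.1441])]
```

```bash
cat >> h.py <<'E'
def plan(x,y,z,th,ref=None):
    """target TCP world pose with lifter heading th deg; prints tool-frame shift + rotvec from measured pose"""
    o=env.get_obs(); p=np.array(o['tool_pos']);Rm=R.from_euler('xyz',o['tool_rot'],degrees=True)
    Rt=R.from_euler('xyz',[180,0,th-90],degrees=True)
    s=Rm.inv().apply(np.array([x,y,z])-p); w=(Rm.inv()*Rt).as_rotvec()
    print('t',round(o['time_s'],2),'pos',np.round(p,4),'rot',np.round(o['tool_rot'],2),'F',np.round(o['force'],2),'w',round(o['grip_width'],4))
    print('shift',np.round(s,4),'rotvec',np.round(w,4))
E
python3 - <<'E'
from h import *
plan(.49,-.34,.15,-28)
E
```

```text
t 0.2 pos [ 0.2134 -0.6136  0.2219] rot [ 1.800e+02  7.000e-02 -7.082e+01] F [ 0.54 -0.28  0.18] w 0.0869
shift [-0.1675 -0.3511  0.072 ] rotvec [5.000e-04 1.100e-03 8.235e-01]
```

Emit:
send_rows(
  steps=[
    [[-0.0168,-0.0351,0],[0,0,0.0824],0.087],
    [[-0.0335,-0.0702,0],[0,0,0.1647],0.087],
    [[-0.0503,-0.1053,0],[0,0,0.247],0.087],
    [[-0.067,-0.1404,0],[0,0,0.329],0.087],
    [[-0.0838,-0.1755,0],[0,0,0.412],0.087],
  ],
)

```text
time_s: 0.62
tool_pos: [0.3527, -0.4756, 0.2225]
tool_rot: [180.0, -0.0, -94.7]
force: [0.1, 0.0, 1.0]
grip_width: 0.0872
```

Run:
```python
from h import *
plan(.49,-.34,.15,-28)
```

```text
t 0.62 pos [ 0.3527 -0.4756  0.2225] rot [180.    -0.   -94.68] F [0.12 0.03 1.02] w 0.0872
shift [-0.1464 -0.1258  0.0725] rotvec [ 0.000e+00 -1.000e-04  4.071e-01]
```

Emit:
send_rows(
  steps=[
    [[-0.0293,-0.0252,0.0145],[0,0,0.0814],0.087],
    [[-0.0586,-0.0503,0.029],[0,0,0.163],0.087],
    [[-0.0878,-0.0755,0.0435],[0,0,0.244],0.087],
    [[-0.117,-0.101,0.058],[0,0,0.326],0.087],
    [[-0.1464,-0.1258,0.0725],[0,0,0.407],0.087],
  ],
)

```text
time_s: 1.03
tool_pos: [0.4895, -0.3394, 0.1495]
tool_rot: [-180.0, -0.0, -118.0]
force: [0.6, -0.6, -0.4]
grip_width: 0.0869
```

Run:
```python
from h import *
c=snap('wrist','w1.png')
plan(.49,-.34,.15,-28)
print(c['position'],R.from_matrix(c['rotation']).as_euler('xyz',degrees=True))
```

```text
t 1.08 pos [ 0.4952 -0.3292  0.1462] rot [ 179.84    0.43 -117.61] F [ 3.3   6.69 -2.14] w 0.087
shift [ 0.0119 -0.0004 -0.0039] rotvec [0.0028 0.0076 0.0068]
[ 0.55780122 -0.37616335  0.31181399] [-1.62948174e+01 -8.87164889e-04 -1.17963470e+02]
```

View pics/w1.png

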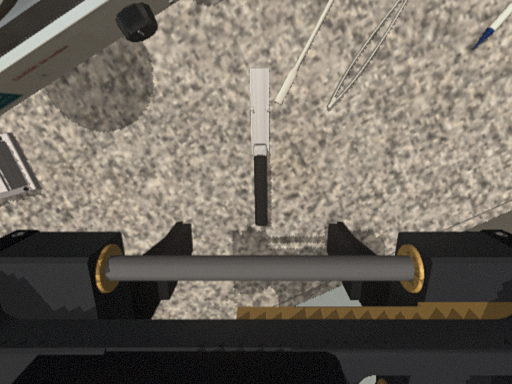

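```bash
cat > lift.py <<'E'
from h import *
def lifter(c,box=(225,55,300,235)):
    im=np.array(c['pixels']).astype(int); x0,y0,x1,y1=box
    s=im[y0:y1,x0:x1]; dark=(s.max(2)<60).astype(np.uint8)
    n,l,st,_=cv2.connectedComponentsWithStats(dark); k=1+np.argmax(st[1:,4])
    ys,xs=np.nonzero(l==k); print('dark bbox',xs.min()+x0,xs.max()+x0,ys.min()+y0,ys.max()+y0,len(xs))
    return xs+x0,ys+y0
E
python3 - <<'E'
from lift import *
c=snap('wrist','w2.png')
o=env.get_obs();print(o['time_s'],o['tool_pos'],o['joint_velocities'].round(1)); print(c['position'])
xs,ys=lifter(c)
im=cv2.cvtColor(np.array(c['pixels']),cv2.COLOR_RGB2BGR)
cv2.imwrite('pics/w2z.png',cv2.resize(im[55:240,225:310],None,fx=3.2,fy=3.2,interpolation=cv2.INTER_CUBIC))
E
```

```text
1.1333 [ 0.49290038 -0.3316645   0.14721028] [ 3.3 -1.5  4.4 -1.4  2.9  2.   7.4]
[ 0.56355943 -0.3668864   0.30834599]
dark bbox 266 278 156 226 866
```

View pics/w2z.png

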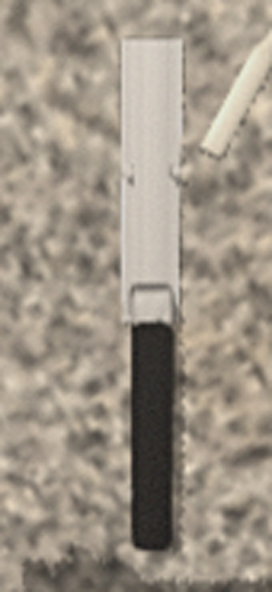

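Emit:
send_rows(
  steps=[
    [[0,0,0],[0,0,0],0.087],
    [[0,0,0],[0,0,0],0.087],
    [[0,0,0],[0,0,0],0.087],
    [[0,0,0],[0,0,0],0.087],
    [[0,0,0],[0,0,0],0.087],
  ],
)

```text
time_s: 1.55
tool_pos: [0.4877, -0.3423, 0.1505]
tool_rot: [-180.0, -0.0, -117.9]
force: [-0.6, -0.6, -0.1]
grip_width: 0.0869
```

Run:
```python
from lift import *
c=snap('wrist','w3.png')
print(c['position'])
xs,ys=lifter(c)
top=ys<ys.min()+4; bot=ys>ys.max()-4
# handle edges: midline per row
rows=np.unique(ys); mid=np.array([xs[ys==r].mean() for r in rows]); w=[np.ptp(xs[ys==r]) for r in rows]
a,b=np.polyfit(rows[5:-5],mid[5:-5],1)
P1=onz(c,a*rows.min()+b,rows.min()-.5,.028); P2=onz(c,a*rows.max()+b,rows.max()+.5,.028)
print('front',P1,'rear',P2,np.linalg.norm(P1-P2),'th',np.degrees(np.arctan2(*(P1-P2)[1::-1])))
im=np.array(c['pixels']).astype(int)
# blade
g=im.min(2); 
hs=cv2.cvtColor(np.array(c['pixels']),cv2.COLOR_RGB2HSV)
for r in range(60,150,8): print(r,g[r,238:286].tolist())
plan(.49,-.34,.15,-28)
```

```text
[ 0.55606846 -0.37888502  0.31291991]
dark bbox 251 264 155 224 834
front [ 0.52044979 -0.35690248  0.028     ] rear [ 0.45087934 -0.32153601  0.028     ] 0.07804379711899315 th -26.94672945992954
60 [159, 153, 146, 136, 135, 142, 149, 145, 143, 132, 130, 127, 121, 121, 129, 139, 151, 166, 171, 168, 159, 161, 156, 154, 155, 147, 156, 170, 176, 154, 134, 120, 119, 113, 113, 134, 156, 164, 158, 148, 140, 144, 151, 156, 161, 168, 168, 149]
68 [137, 142, 145, 153, 157, 153, 149, 148, 155, 181, 185, 183, 177, 177, 174, 176, 179, 174, 173, 173, 171, 172, 171, 170, 170, 174, 171, 154, 144, 131, 113, 100, 91, 97, 104, 114, 121, 131, 139, 148, 153, 152, 145, 139, 138, 142, 146, 141]
76 [135, 142, 148, 148, 147, 142, 146, 145, 137, 197, 189, 187, 191, 192, 190, 189, 193, 196, 193, 193, 188, 188, 184, 181, 185, 185, 188, 164, 150, 151, 150, 148, 144, 147, 144, 140, 141, 146, 145, 143, 139, 143, 149, 147, 133, 133, 185, 208]
84 [147, 146, 144, 143, 150, 151, 150, 141, 132, 195, 186, 186, 192, 194, 189, 188, 194, 194, 191, 192, 190, 186, 184, 178, 181, 186, 183, 149, 129, 130, 125, 119, 114, 111,
[... 1498 characters left out ...]
9, 151, 143, 126, 116, 110, 129, 143]
140 [104, 111, 120, 117, 120, 125, 135, 136, 113, 116, 169, 181, 180, 182, 184, 177, 180, 185, 187, 182, 181, 183, 177, 175, 177, 180, 184, 180, 100, 139, 151, 143, 130, 113, 107, 105, 112, 114, 111, 121, 129, 125, 118, 110, 120, 130, 141, 139]
148 [157, 156, 149, 151, 144, 142, 136, 131, 127, 136, 154, 178, 141, 167, 197, 188, 184, 184, 183, 183, 183, 186, 181, 170, 145, 112, 157, 185, 106, 150, 156, 153, 152, 151, 155, 154, 159, 151, 136, 123, 121, 127, 125, 116, 109, 107, 119, 123]
t 1.6 pos [ 0.4879 -0.342   0.1505] rot [-1.7996e+02 -2.0000e-02 -1.1785e+02] F [ 0.37 -0.74 -0.96] w 0.087
shift [-0.0027 -0.0009  0.0005] rotvec [-0.0007 -0.0004  0.0026]
```

Run:
```python
from lift import *
c=snap('wrist')
A=onz(c,255.8,76,.003);B=onz(c,256.9,140,.003);T=onz(c,255.7,67.5,.003)
d=A-B; th=np.arctan2(d[1],d[0]);print(np.degrees(th),T)
print('origin from tip',T-.115*np.array([np.cos(th),np.sin(th),0]))
F=np.array([.52045,-.3569]);R_=np.array([.45088,-.32154]);d=(F-R_)/np.linalg.norm(F-R_)
print('origin from handle', (F+R_)/2+.012*d)
```

```text
-26.976923420500206 [ 0.5973445 -0.3961424  0.003    ]
origin from tip [ 0.49485773 -0.34397477  0.003     ]
origin from handle [ 0.49636253 -0.34465718]
```

Run:
```python
from h import *
plan(.4955,-.3443,.0035,-27)
```

```text
t 1.65 pos [ 0.488  -0.3417  0.1504] rot [-1.7997e+02 -2.0000e-02 -1.1782e+02] F [ 0.45 -0.76  0.17] w 0.0869
shift [-0.0013 -0.0077  0.1469] rotvec [-0.0006 -0.0003 -0.0144]
```

Emit:
send_rows(
  steps=[
    [[-0.0005,-0.0025,0.035],[0,0,-0.007],0.05],
    [[-0.001,-0.005,0.07],[0,0,-0.0144],0.04],
    [[-0.0013,-0.0077,0.1],[0,0,-0.0144],0.04],
    [[-0.0013,-0.0077,0.122],[0,0,-0.0144],0.04],
    [[-0.0013,-0.0077,0.13],[0,0,-0.0144],0.04],
  ],
)

```text
time_s: 2.07
tool_pos: [0.4933, -0.3421, 0.0161]
tool_rot: [179.6, 0.0, -116.9]
force: [-0.1, 0.5, 0.8]
grip_width: 0.0614
```

Emit:
send_rows(
  steps=[
    [[0,0,0.004],[0,0,0],0.04],
    [[0,0,0.008],[0,0,0],0.04],
    [[0,0,0.012],[0,0,0],0.04],
    [[0,0,0.0165],[0,0,0],0.04],
    [[0,0,0.0165],[0,0,0],0.04],
  ],
)

```text
time_s: 2.48
tool_pos: [0.4961, -0.3435, 0.0039]
tool_rot: [-180.0, -0.0, -116.9]
force: [0.0, -0.3, -0.4]
grip_width: 0.041
```

Run:
```python
from h import *
plan(.4955,-.3443,.0035,-27)
c=snap('wrist','w4.png')
```

```text
t 2.48 pos [ 0.4961 -0.3435  0.0039] rot [-1.7996e+02 -2.0000e-02 -1.1692e+02] F [ 0.04 -0.3  -0.37] w 0.041
shift [0.001  0.0002 0.0004] rotvec [-0.0007 -0.0003  0.0014]
```

View pics/w4.png

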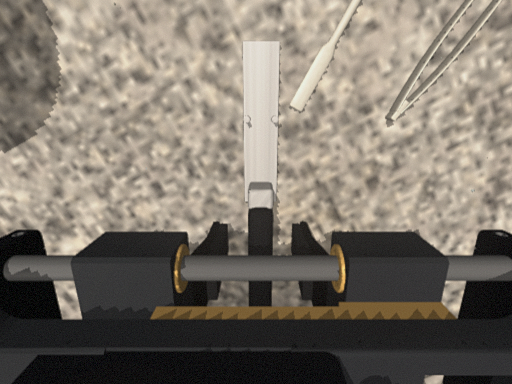

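Emit:
send_rows(
  grip_force=60,
  steps=[
    [[0,0,0],[0,0,0],0.025],
    [[0,0,0],[0,0,0],0.008],
    [[0,0,0],[0,0,0],0.008],
    [[0,0,0],[0,0,0],0.008],
    [[0,0,0],[0,0,0],0.008],
  ],
)

```text
time_s: 2.95
tool_pos: [0.496, -0.3434, 0.0038]
tool_rot: [-180.0, -0.0, -116.9]
force: [-0.2, -1.1, 1.1]
grip_width: 0.0145
```

Emit:
send_rows(
  steps=[
    [[0,0,0],[0,0,0],0.008],
    [[0,0,0],[0,0,0],0.008],
    [[0,0,-0.005],[0,0,0],0.008],
    [[0,0,-0.02],[0,0,0],0.008],
    [[0,0,-0.05],[0,0,0],0.008],
  ],
)

```text
time_s: 3.37
tool_pos: [0.493, -0.3413, 0.0503]
tool_rot: [179.5, 0.1, -116.9]
force: [0.0, -0.2, -1.2]
grip_width: 0.0134
```

Run:
```python
from h import *
plan(.4955,-.3443,.08,-27)
c=snap('wrist','w5.png')
th=np.radians(-13.6)
# disc ~ (.643,-.0836); lifter origin standoff
for d in (.19,.2): print(.643-d*np.cos(th),-.0836-d*np.sin(th))
plan(.449,-.037,.12,-13.6)
```

```text
t 3.37 pos [ 0.493  -0.3413  0.0503] rot [ 1.7953e+02  7.0000e-02 -1.1691e+02] F [ 0.01 -0.15 -1.16] w 0.0134
shift [ 0.0015 -0.0034 -0.0297] rotvec [0.0082 0.0012 0.0017]
0.45832740989007625 -0.03892299851050789
0.4486077998842908 -0.03657157737948199
t 3.42 pos [ 0.4978 -0.3443  0.059 ] rot [-1.7973e+02 -3.0000e-02 -1.1691e+02] F [ 1.87 -1.47  3.13] w 0.0135
shift [-0.2519  0.1823 -0.062 ] rotvec [-0.0045 -0.0011 -0.2323]
```

View pics/w5.png

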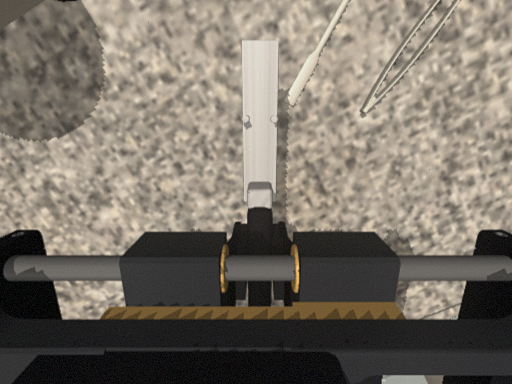

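Emit:
send_rows(
  steps=[
    [[-0.018,0.013,-0.02],[0,0,-0.016],0.008],
    [[-0.046,0.033,-0.045],[0,0,-0.04],0.008],
    [[-0.074,0.054,-0.062],[0,0,-0.07],0.008],
    [[-0.102,0.074,-0.062],[0,0,-0.1],0.008],
    [[-0.13,0.094,-0.062],[0,0,-0.13],0.008],
  ],
)

```text
time_s: 3.83
tool_pos: [0.4716, -0.1836, 0.1173]
tool_rot: [-179.8, -0.0, -109.4]
force: [1.1, 0.5, -0.6]
grip_width: 0.0133
```

Run:
```python
from h import *
plan(.449,-.037,.12,-13.6)
```

```text
t 3.83 pos [ 0.4716 -0.1836  0.1173] rot [-1.7980e+02 -3.0000e-02 -1.0939e+02] F [ 1.1   0.53 -0.57] w 0.0133
shift [-0.1308  0.07   -0.003 ] rotvec [-0.0035 -0.0007 -0.1011]
```

Emit:
send_rows(
  steps=[
    [[-0.03,0.016,0],[0,0,-0.03],0.008],
    [[-0.06,0.032,0],[0,0,-0.06],0.008],
    [[-0.09,0.048,0],[0,0,-0.09],0.008],
    [[-0.118,0.063,0],[0,0,-0.101],0.008],
    [[-0.128,0.069,0],[0,0,-0.101],0.008],
  ],
)

```text
time_s: 4.25
tool_pos: [0.4478, -0.0361, 0.1159]
tool_rot: [180.0, 0.1, -103.3]
force: [-0.8, -0.1, -1.2]
grip_width: 0.0132
```

Emit:
send_rows(
  steps=[
    [[0,0,0],[0,0,0],0.008],
    [[0,0,0],[0,0,0],0.008],
    [[0,0,0],[0,0,0],0.008],
    [[0,0,0],[0,0,0],0.008],
    [[0,0,0],[0,0,0],0.008],
  ],
)

```text
time_s: 4.67
tool_pos: [0.4487, -0.0425, 0.1154]
tool_rot: [180.0, -0.0, -103.8]
force: [-0.6, -1.1, -1.6]
grip_width: 0.0137
```

Run:
```python
from h import *
c=snap('wrist','w6.png')
print(c['position'])
plan(.449,-.037,.12,-13.6)
```

```text
[ 0.52377645 -0.06165635  0.27775669]
t 4.72 pos [ 0.4486 -0.0423  0.1154] rot [ 179.99    0.   -103.81] F [-0.15 -0.7  -2.07] w 0.0136
shift [-0.0052  0.0009 -0.0046] rotvec [ 0.0003  0.     -0.0036]
```

View pics/w6.png

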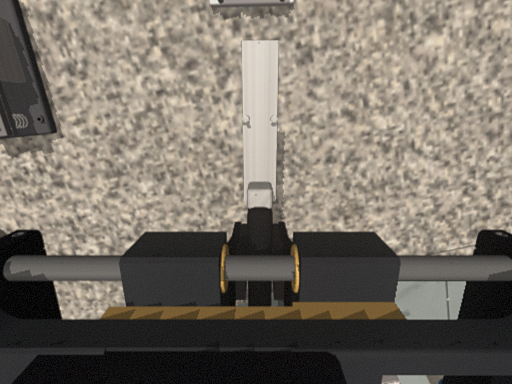

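Run:
```python
from h import *
plan(.497,-.048,.20,-13.6)
```

```text
t 4.72 pos [ 0.4486 -0.0423  0.1154] rot [ 179.99    0.   -103.81] F [-0.15 -0.7  -2.07] w 0.0136
shift [-0.006  -0.0483 -0.0846] rotvec [ 0.0003  0.     -0.0036]
```

Emit:
send_rows(
  steps=[
    [[-0.002,-0.012,-0.025],[0,0,0],0.008],
    [[-0.004,-0.028,-0.055],[0,0,0],0.008],
    [[-0.006,-0.042,-0.077],[0,0,0],0.008],
    [[-0.006,-0.0483,-0.085],[0,0,0],0.008],
    [[-0.006,-0.0483,-0.085],[0,0,0],0.008],
  ],
)

```text
time_s: 5.13
tool_pos: [0.4992, -0.0476, 0.2023]
tool_rot: [-179.8, 0.0, -103.7]
force: [-0.3, 0.5, -0.8]
grip_width: 0.0132
```

Emit:
send_rows(
  steps=[
    [[0,0,0],[0,0,0],0.008],
    [[0,0,0],[0,0,0],0.008],
    [[0,0,0],[0,0,0],0.008],
    [[0,0,0],[0,0,0],0.008],
    [[0,0,0],[0,0,0],0.008],
  ],
)

```text
time_s: 5.55
tool_pos: [0.4961, -0.0467, 0.1997]
tool_rot: [179.9, -0.0, -103.7]
force: [-0.3, 0.8, -1.4]
grip_width: 0.0136
```

Run:
```python
from h import *
c=snap('wrist','w7.png')
print(c['position'])
plan(.497,-.048,.2,-13.6)
im=cv2.imread('pics/w7.png'); cv2.imwrite('pics/w7z.png',cv2.resize(im[0:150,190:340],None,fx=4,fy=4,interpolation=cv2.INTER_CUBIC))
```

```text
[ 0.57144661 -0.06562337  0.36190138]
t 5.6 pos [ 0.4963 -0.0467  0.1999] rot [ 1.7994e+02 -2.0000e-02 -1.0368e+02] F [ 0.3   0.09 -0.71] w 0.0136
shift [ 0.0011 -0.001  -0.0001] rotvec [ 0.0011 -0.0003 -0.0014]
```

View pics/w7z.png

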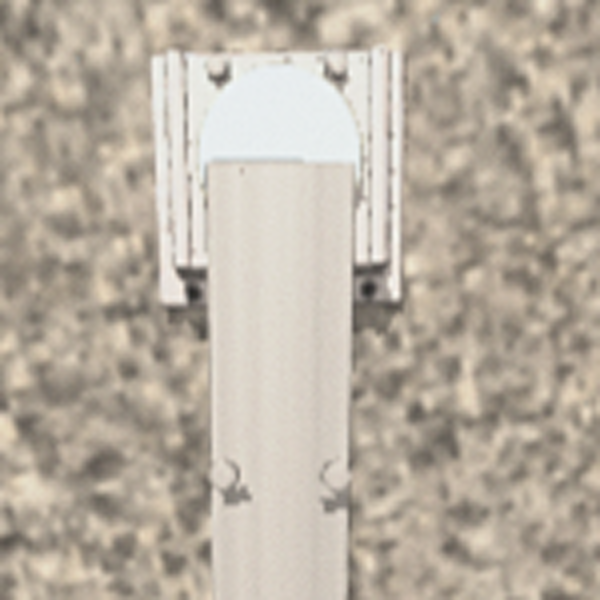

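```bash
cat > m.py <<'E'
from h import *
def circ(c,mask_fn,box,z,rmin=0.02):
    im=np.array(c['pixels']).astype(int); x0,y0,x1,y1=box
    m=mask_fn(im[y0:y1,x0:x1]).astype(np.uint8)
    n,l,st,_=cv2.connectedComponentsWithStats(m); k=1+np.argmax(st[1:,4])
    return (l==k),x0,y0
E
python3 - <<'E'
from m import *
c=snap('wrist'); im=np.array(c['pixels']).astype(int)
for r in (15,20,25,30,35): print(r,[tuple(p) for p in im[r,234:286:3]])
print(im[100,250:275,:].tolist()[::6])
g=im.sum(2)//3
for r in (15,30,45,60,72): print(r,'L',g[r,224:246].tolist(),'R',g[r,276:296].tolist())
E
```

```text
15 [(np.int64(232), np.int64(230), np.int64(224)), (np.int64(235), np.int64(237), np.int64(231)), (np.int64(234), np.int64(235), np.int64(231)), (np.int64(198), np.int64(194), np.int64(184)), (np.int64(193), np.int64(188), np.int64(179)), (np.int64(234), np.int64(232), np.int64(227)), (np.int64(231), np.int64(230), np.int64(226)), (np.int64(233), np.int64(232), np.int64(225)), (np.int64(232), np.int64(232), np.int64(226)), (np.int64(221), np.int64(219), np.int64(211)), (np.int64(232), np.int64(230), np.int64(224)), (np.int64(233), np.int64(232), np.int64(225)), (np.int64(230), np.int64(228), np.int64(223)), (np.int64(231), np.int64(229), np.int64(222)), (np.int64(213), np.int64(207), np.int64(197)), (np.int64(232), np.int64(230), np.int64(225)), (np.int64(164), np.int64(158), np.int64(153)), (np.int64(233), np.int64(228), np.int64(223))]
20 [(np.int64(233), np.int64(230), np.int64(224)), (np.int64(232), np.int64(232), np.int64(227)), (np.int64(233), np.int64(235), np.int64(229)), (np.int64(134), np.int64(134), np.int64(128)), (np.int64(143), np.int64(137), np.int64(130)), (np.int64(2
[... 3623 characters left out ...]
 204, 171, 230, 228, 200, 156, 176, 184, 189, 185]
45 L [148, 165, 180, 188, 200, 221, 230, 225, 206, 225, 227, 225, 203, 152, 229, 226, 218, 176, 211, 217, 213, 212] R [215, 208, 187, 205, 166, 221, 179, 226, 231, 226, 208, 192, 232, 229, 177, 138, 161, 161, 162, 165]
60 L [209, 177, 139, 134, 136, 162, 230, 231, 226, 212, 229, 228, 217, 173, 227, 229, 222, 191, 211, 217, 210, 210] R [214, 210, 174, 224, 229, 221, 193, 228, 229, 221, 173, 151, 232, 228, 158, 145, 144, 137, 151, 163]
72 L [156, 149, 147, 142, 148, 164, 202, 227, 227, 226, 231, 224, 125, 65, 56, 86, 130, 163, 198, 214, 209, 208] R [215, 206, 136, 145, 84, 51, 37, 71, 119, 153, 162, 202, 230, 225, 143, 121, 162, 201, 208, 197]
```

Run:
```python
from m import *
from scipy.optimize import least_squares
c=snap('wrist'); im=np.array(c['pixels']).astype(int)
s=im[0:42,225:300]; m=((s[:,:,2]-s[:,:,0]>3)&(s.min(2)>215)).astype(np.uint8)
n,l,st,_=cv2.connectedComponentsWithStats(m);k=1+np.argmax(st[1:,4]); m=(l==k)
pts=[]
for r in range(42):
    xs=np.nonzero(m[r])[0]
    if len(xs)>20 and r<39: pts+= [(225+xs.min()-.5,r),(225+xs.max()+.5,r)]
for x in range(75):
    ys=np.nonzero(m[:,x])[0]
    if len(ys) and 250<x+225<270: pts.append((225+x,ys.min()-.5))
W=np.array([onz(c,u,v,.038)[:2] for u,v in pts])
f=lambda p:np.hypot(W[:,0]-p[0],W[:,1]-p[1])-p[2]
q=least_squares(f,[.643,-.084,.022],loss='soft_l1',f_scale=.0005).x;print('disc',q,'rms',np.std(f(q)))
f2=lambda p:np.hypot(W[:,0]-p[0],W[:,1]-p[1])-.022
q2=least_squares(f2,q[:2],loss='soft_l1',f_scale=.0005).x;print('disc r fixed',q2)
A=onz(c,258.9,15,.03);B=onz(c,259.65,60,.03);d=A-B;print('stand th',np.degrees(np.arctan2(d[1],d[0])),A,B)
# blade
z=env.get_obs()['tool_pos'][2]-.0005
def edge(r):
    g=im[r].sum(1)/3.; L=[];
    return g
T=onz(c,260.3-.425,40,z); E1=onz(c,(190+225/4),475/4,z+.006); E2=onz(c,190+335/4,475/4,z+.006)
print('blade tip',T,'ears mid',(E1+E2)/2,np.linalg.norm(E1-E2)); plan(.497,-.048,.2,-13)
```

```text
disc [ 0.64261971 -0.08278892  0.02105823] rms 0.00027875765097592207
disc r fixed [ 0.64147456 -0.08250128]
stand th -12.593975297362858 [ 0.66745199 -0.08837026  0.03      ] [ 0.625083   -0.07890435  0.03      ]
blade tip [ 0.60718484 -0.07451301  0.19982253] ears mid [ 0.56822702 -0.06512865  0.20582253] 0.015086663431186665
t 5.7 pos [ 0.4967 -0.0467  0.2003] rot [ 1.7998e+02 -1.0000e-02 -1.0368e+02] F [ 0.35  0.52 -1.35] w 0.0139
shift [ 0.0012 -0.0006  0.0003] rotvec [ 0.0003 -0.0002 -0.0118]
```

```bash
cat >> h.py <<'E'
def along(D,th,d,lat,z):
    t=np.radians(th); e=np.array([np.cos(t),np.sin(t)]);n=np.array([-e[1],e[0]]); p=np.array(D)+d*e+lat*n
    plan(p[0],p[1],z,th)
E
python3 - <<'E'
from h import *
along([.642,-.0827],-12.6,-.161,.001,.022)
E
```

```text
t 5.7 pos [ 0.4967 -0.0467  0.2003] rot [ 1.7998e+02 -1.0000e-02 -1.0368e+02] F [ 0.35  0.52 -1.35] w 0.0139
shift [0.0026 0.0112 0.1783] rotvec [ 0.0003 -0.0002 -0.0188]
```

Emit:
send_rows(
  steps=[
    [[0.001,0.005,0.015],[0,0,-0.005],0.008],
    [[0.002,0.011,0.05],[0,0,-0.019],0.008],
    [[0.0026,0.0112,0.085],[0,0,-0.019],0.008],
    [[0.0026,0.0112,0.115],[0,0,-0.019],0.008],
    [[0.0026,0.0112,0.14],[0,0,-0.019],0.008],
  ],
)

```text
time_s: 6.12
tool_pos: [0.4842, -0.0466, 0.0585]
tool_rot: [179.9, -0.0, -102.6]
force: [0.6, 0.9, -0.9]
grip_width: 0.0136
```

Emit:
send_rows(
  steps=[
    [[0,0,0.018],[0,0,0],0.008],
    [[0,0,0.03],[0,0,0],0.008],
    [[0,0,0.038],[0,0,0],0.008],
    [[0,0,0.038],[0,0,0],0.008],
    [[0,0,0.038],[0,0,0],0.008],
  ],
)

```text
time_s: 6.53
tool_pos: [0.486, -0.0466, 0.0231]
tool_rot: [-180.0, 0.0, -102.6]
force: [0.2, -0.3, -0.0]
grip_width: 0.0135
```

Run:
```python
from h import *
along([.642,-.0827],-12.6,-.161,.001,.022)
c=snap('wrist','w8.png')
s=snap('scene','s8.png')
im=cv2.imread('pics/s8.png'); cv2.imwrite('pics/s8z.png',cv2.resize(im[150:270,190:330],None,fx=5,fy=5,interpolation=cv2.INTER_CUBIC))
```

```text
t 6.53 pos [ 0.486  -0.0466  0.0231] rot [-179.96    0.   -102.59] F [ 0.2  -0.3  -0.02] w 0.0135
shift [0.0001 0.0009 0.0011] rotvec [-0.0007  0.0001  0.0002]
```

View pics/w8.png

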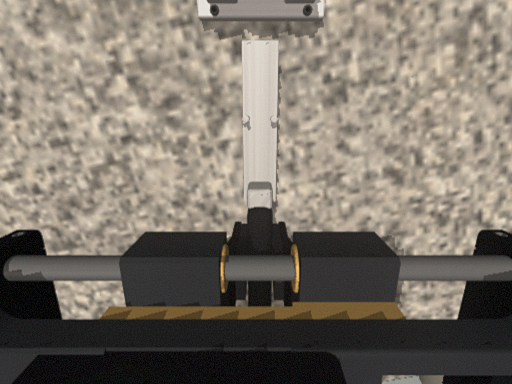

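View pics/s8z.png

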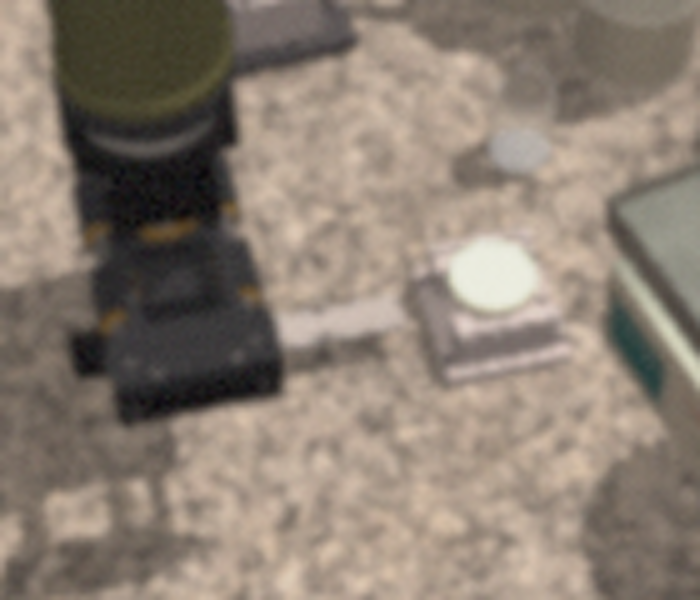

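Emit:
send_rows(
  steps=[
    [[0,-0.01,0.002],[0,0,0],0.008],
    [[0,-0.024,0.002],[0,0,0],0.008],
    [[0,-0.038,0.002],[0,0,0],0.008],
    [[0,-0.05,0.002],[0,0,0],0.008],
    [[0,-0.058,0.002],[0,0,0],0.008],
  ],
)

```text
time_s: 7.05
tool_pos: [0.5446, -0.06, 0.0214]
tool_rot: [-179.8, 0.0, -102.6]
force: [0.6, -0.2, -1.0]
grip_width: 0.0133
```

Emit:
send_rows(
  steps=[
    [[0,-0.0025,0],[0,0,0],0.008],
    [[0,-0.004,0],[0,0,0],0.008],
    [[0,-0.004,0],[0,0,0],0.008],
    [[0,-0.004,0],[0,0,0],0.008],
    [[0,-0.004,0],[0,0,0],0.008],
  ],
)

```text
time_s: 7.47
tool_pos: [0.5453, -0.06, 0.0205]
tool_rot: [180.0, -0.0, -102.6]
force: [0.1, 0.1, -2.3]
grip_width: 0.0136
```

Run:
```python
from h import *
along([.642,-.0827],-12.6,-.0965,.001,.022)
c=snap('wrist','w9.png')
im=cv2.imread('pics/w9.png'); cv2.imwrite('pics/w9z.png',cv2.resize(im[0:150,190:340],None,fx=4,fy=4,interpolation=cv2.INTER_CUBIC))
```

```text
t 7.47 pos [ 0.5453 -0.06    0.0205] rot [ 1.7998e+02 -2.0000e-02 -1.0258e+02] F [ 0.06  0.15 -2.33] w 0.0136
shift [ 0.     -0.0028 -0.0015] rotvec [ 0.0004 -0.0003  0.0003]
```

View pics/w9z.png

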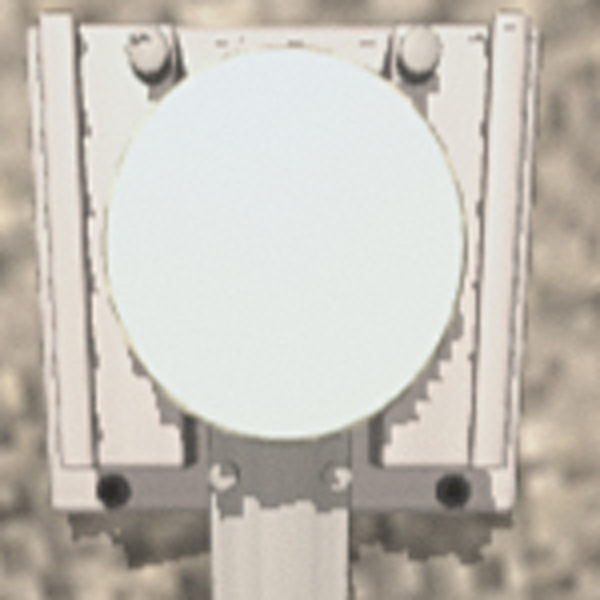

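```bash
cat > disc.py <<'E'
from h import *
from scipy.optimize import least_squares
def discfit(c,z,box):
    im=np.array(c['pixels']).astype(int); x0,y0,x1,y1=box; s=im[y0:y1,x0:x1]
    m=((s[:,:,2]-s[:,:,0]>=0)&(s.min(2)>195)).astype(np.uint8)
    n,l,st,_=cv2.connectedComponentsWithStats(m);k=1+np.argmax(st[1:,4]); m=(l==k).astype(np.uint8)
    cn=max(cv2.findContours(m,cv2.RETR_EXTERNAL,cv2.CHAIN_APPROX_NONE)[0],key=len)[:,0,:]+[x0,y0]
    W=np.array([onz(c,u,v,z)[:2] for u,v in cn])
    f=lambda p:np.hypot(W[:,0]-p[0],W[:,1]-p[1])-p[2]
    q=least_squares(f,list(W.mean(0))+[.022],loss='soft_l1',f_scale=.0005).x; return q,np.std(f(q))
E
python3 - <<'E'
from disc import *
c=snap('wrist')
q,s=discfit(c,.038,(200,0,330,125)); print('disc',q,s)
z=env.get_obs()['tool_pos'][2]-.0038+.010
E=[onz(c,190+u/4-.375,474/4-.375,z)[:2] for u in (222,338)]; M=(E[0]+E[1])/2
t=np.radians(-12.6);e=np.array([np.cos(t),np.sin(t)]);n=np.array([-e[1],e[0]])
print('ears',M,np.hypot(*(E[0]-E[1]))); v=q[:2]-M; print('along',v@e,'lat',v@n)
E
```

```text
disc [ 0.64354419 -0.08312989  0.02068103] 0.0008232706509924385
ears [ 0.61783246 -0.07700248] 0.015845128453807308
along 0.026429159783278783 lat -0.00037099417907797156
```

Emit:
send_rows(
  steps=[
    [[0,-0.0015,0],[0,0,0],0.008],
    [[0,-0.003,0],[0,0,0],0.008],
    [[0,-0.003,0],[0,0,0],0.008],
    [[0,-0.003,0],[0,0,0],0.008],
    [[0,-0.003,0],[0,0,0],0.008],
  ],
)

```text
time_s: 7.98
tool_pos: [0.5488, -0.0608, 0.0205]
tool_rot: [180.0, -0.0, -102.6]
force: [0.2, -0.8, -1.1]
grip_width: 0.0136
```

Run:
```python
from disc import *
along([.642,-.0827],-12.6,-.0965,.001,.022)
c=snap('wrist','w10.png')
q,s=discfit(c,.038,(200,0,330,125)); print('disc',q,s)
im=cv2.imread('pics/w10.png'); cv2.imwrite('pics/w10z.png',cv2.resize(im[60:140,210:310],None,fx=6,fy=6,interpolation=cv2.INTER_CUBIC))
```

```text
t 7.98 pos [ 0.5488 -0.0608  0.0205] rot [ 180.    -0.  -102.6] F [ 0.22 -0.8  -1.14] w 0.0136
shift [ 0.      0.0008 -0.0015] rotvec [ 0.0001 -0.0001  0.0001]
disc [ 0.64493742 -0.08340357  0.01976813] 0.0015311715945988424
```

View pics/w10z.png

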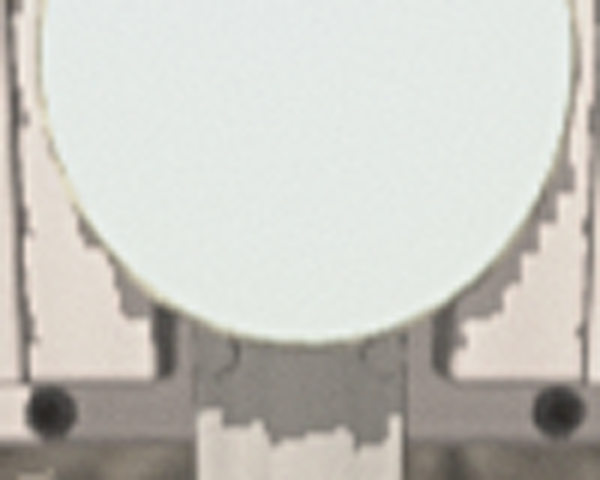

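Run:
```python
from disc import *
c=snap('wrist')
z=env.get_obs()['tool_pos'][2]-.0038+.010
t=np.radians(-12.6);e=np.array([np.cos(t),np.sin(t)])
for ze in(z,):
  ear=onz(c,259.7,118.1,ze)[:2]@e
  for zd in(.038,.030): print(zd, (onz(c,260.5,116.8,zd)[:2]@e-ear)*1000,'want 0.3')
im=np.array(c['pixels']).astype(int); print(im[112:124,260].tolist())
```

```text
0.038 0.8599099797217402 want 0.3
0.03 0.7363558476529697 want 0.3
[[227, 233, 227], [228, 233, 227], [228, 233, 227], [230, 235, 230], [209, 213, 199], [151, 149, 134], [129, 125, 115], [137, 133, 127], [141, 135, 129], [140, 134, 127], [140, 133, 128], [139, 131, 127]]
```

Emit:
send_rows(
  steps=[
    [[0,0,-0.003],[0,0,0],0.008],
    [[0,0,-0.006],[0,0,0],0.008],
    [[0,0,-0.008],[0,0,0],0.008],
    [[0,0,-0.009],[0,0,0],0.008],
    [[0,0,-0.009],[0,0,0],0.008],
  ],
)

```text
time_s: 8.5
tool_pos: [0.5492, -0.0609, 0.03]
tool_rot: [-180.0, -0.0, -102.6]
force: [0.3, -0.2, -1.3]
grip_width: 0.0138
```

Run:
```python
from disc import *
along([.642,-.0827],-12.6,-.0965,.001,.022)
c=snap('wrist','w11.png')
im=cv2.imread('pics/w11.png'); cv2.imwrite('pics/w11z.png',cv2.resize(im[60:140,210:310],None,fx=6,fy=6,interpolation=cv2.INTER_CUBIC))
```

```text
t 8.5 pos [ 0.5492 -0.0609  0.03  ] rot [-179.95   -0.   -102.59] F [ 0.25 -0.16 -1.33] w 0.0138
shift [0.0001 0.0011 0.008 ] rotvec [-0.0008 -0.0001  0.0001]
```

View pics/w11z.png

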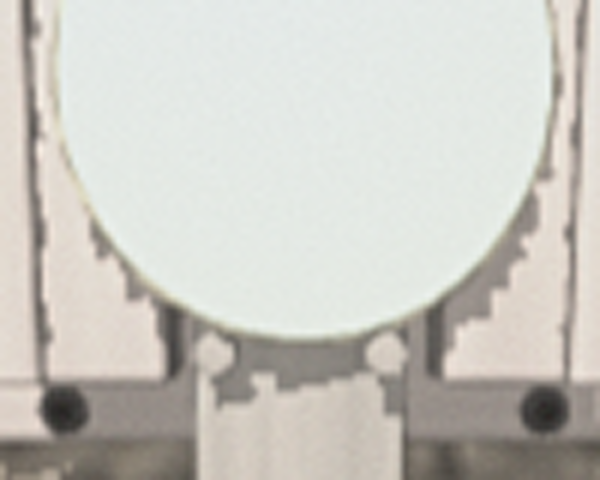

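Emit:
send_rows(
  steps=[
    [[0,0,-0.001],[0,0,0],0.008],
    [[0,0,-0.002],[0,0,0],0.008],
    [[0,0,-0.003],[0,0,0],0.008],
    [[0,0,-0.004],[0,0,0],0.008],
    [[0,0,-0.006],[0,0,0],0.008],
  ],
)

```text
time_s: 8.97
tool_pos: [0.5487, -0.0608, 0.0355]
tool_rot: [180.0, -0.0, -102.6]
force: [0.6, -0.1, -1.0]
grip_width: 0.0136
```

Emit:
send_rows(
  steps=[
    [[0,0,-0.003],[0,0,0],0.008],
    [[0,0,-0.007],[0,0,0],0.008],
    [[0,0,-0.011],[0,0,0],0.008],
    [[0,0,-0.015],[0,0,0],0.008],
    [[0,0,-0.017],[0,0,0],0.008],
  ],
)

```text
time_s: 9.38
tool_pos: [0.5493, -0.0608, 0.0534]
tool_rot: [-179.9, -0.0, -102.6]
force: [-0.8, 0.1, -1.7]
grip_width: 0.0135
```

Run:
```python
from disc import *
along([.642,-.0827],-12.6,-.0965,.001,.022)
c=snap('wrist','w12.png');c=snap('scene','s12.png')
im=cv2.imread('pics/w12.png'); s=cv2.imread('pics/s12.png');a=cv2.resize(im[0:150,190:340],(500,500),interpolation=cv2.INTER_CUBIC);b=cv2.resize(s[170:250,240:320],(300,300),interpolation=cv2.INTER_CUBIC)
b=np.vstack([b,np.zeros((200,300,3),np.uint8)]);cv2.imwrite('pics/w12z.png',np.hstack([a,b]))
```

```text
t 9.38 pos [ 0.5493 -0.0608  0.0534] rot [-179.94   -0.   -102.59] F [-0.82  0.09 -1.73] w 0.0135
shift [0.0001 0.0013 0.0314] rotvec [-0.0011 -0.0001  0.0001]
```

View pics/w12z.png

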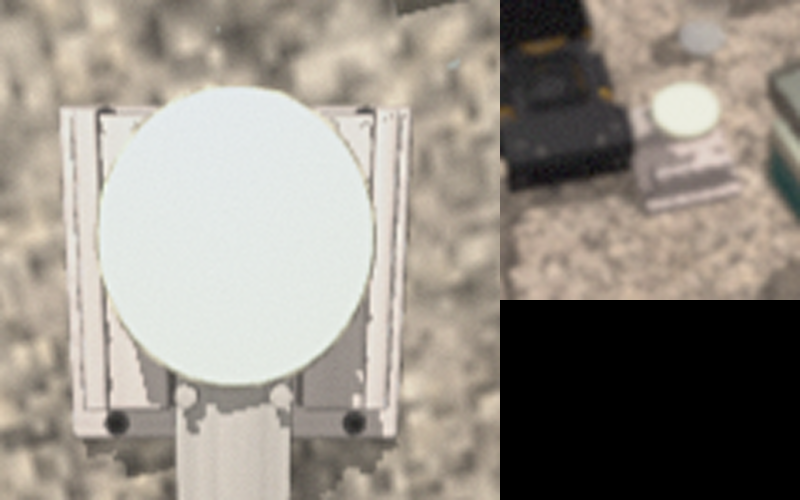

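Run:
```python
from disc import *
plan(.51,.05,.13,-7.5)
c=snap('top'); print('dropper',onz(c,135,194,.05),'bottle',onz(c,238,151,.03),'cruc',onz(c,147,244,.02))
```

```text
t 9.48 pos [ 0.5493 -0.0608  0.0532] rot [-179.93   -0.   -102.59] F [-0.15  0.63 -1.84] w 0.0134
shift [-0.0996  0.0624 -0.0769] rotvec [-0.0012 -0.0001 -0.0889]
dropper [0.5874314  0.27029429 0.05      ] bottle [0.7043428 0.0074007 0.03     ] cruc [0.45898159 0.24419629 0.02      ]
```

Emit:
send_rows(
  steps=[
    [[0,0,-0.003],[0,0,0],0.008],
    [[0,0.002,-0.01],[0,0,0],0.008],
    [[-0.002,0.005,-0.02],[0,0,-0.002],0.008],
    [[-0.006,0.009,-0.031],[0,0,-0.006],0.008],
    [[-0.012,0.014,-0.042],[0,0,-0.012],0.008],
  ],
)

```text
time_s: 9.95
tool_pos: [0.5377, -0.0459, 0.096]
tool_rot: [-180.0, -0.0, -101.9]
force: [0.3, -0.2, -1.9]
grip_width: 0.0136
```

Emit:
send_rows(
  steps=[
    [[-0.009,0.005,-0.01],[0,0,-0.008],0.008],
    [[-0.019,0.011,-0.019],[0,0,-0.017],0.008],
    [[-0.03,0.017,-0.026],[0,0,-0.026],0.008],
    [[-0.042,0.024,-0.031],[0,0,-0.036],0.008],
    [[-0.053,0.031,-0.034],[0,0,-0.046],0.008],
  ],
)

```text
time_s: 10.37
tool_pos: [0.5181, 0.0143, 0.1295]
tool_rot: [-179.9, 0.0, -99.1]
force: [-0.3, -0.1, -2.1]
grip_width: 0.0138
```

Emit:
send_rows(
  steps=[
    [[-0.011,0.006,-0.001],[0,0,-0.01],0.008],
    [[-0.021,0.01,-0.001],[0,0,-0.018],0.008],
    [[-0.028,0.013,-0.001],[0,0,-0.025],0.008],
    [[-0.033,0.015,-0.001],[0,0,-0.029],0.008],
    [[-0.035,0.016,-0.001],[0,0,-0.031],0.008],
  ],
)

```text
time_s: 10.78
tool_pos: [0.5079, 0.0503, 0.1291]
tool_rot: [180.0, 0.0, -97.4]
force: [-0.0, 0.4, -1.2]
grip_width: 0.0134
```

Emit:
send_rows(
  steps=[
    [[0,0,0],[0,0,0],0.008],
    [[0,0,0],[0,0,0],0.008],
    [[0,0,0],[0,0,0],0.008],
    [[0,0,0],[0,0,0],0.008],
    [[0,0,0],[0,0,0],0.008],
  ],
)

```text
time_s: 11.2
tool_pos: [0.5084, 0.0488, 0.1295]
tool_rot: [180.0, -0.0, -97.5]
force: [0.8, 0.6, -1.3]
grip_width: 0.0135
```

Run:
```python
from disc import *
plan(.51,.05,.13,-7.5)
c=snap('wrist','w13.png')
im=cv2.imread('pics/w13.png'); cv2.imwrite('pics/w13z.png',cv2.resize(im[0:200,20:320],None,fx=2.6,fy=2.6,interpolation=cv2.INTER_CUBIC))
```

```text
t 11.2 pos [0.5084 0.0488 0.1295] rot [ 1.800e+02 -1.000e-02 -9.755e+01] F [ 0.8   0.56 -1.25] w 0.0135
shift [-0.0014 -0.0015 -0.0005] rotvec [ 0.0001 -0.0001 -0.0008]
```

View pics/w13z.png

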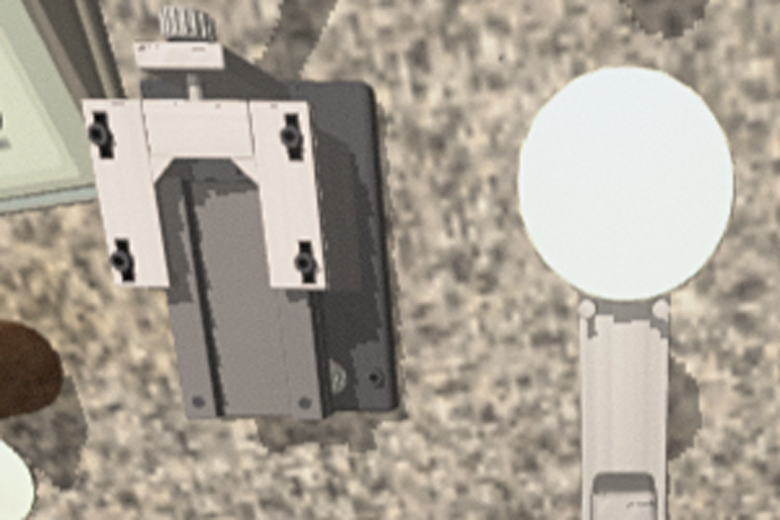

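Run:
```python
import cv2
im=cv2.imread('pics/w13.png'); cv2.imwrite('pics/w13a.png',cv2.resize(im[30:120,45:175],None,fx=6,fy=6,interpolation=cv2.INTER_CUBIC))
cv2.imwrite('pics/w13b.png',cv2.resize(im[95:170,80:180],None,fx=7,fy=7,interpolation=cv2.INTER_CUBIC))
```

```text
(no output)
```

View pics/w13a.png

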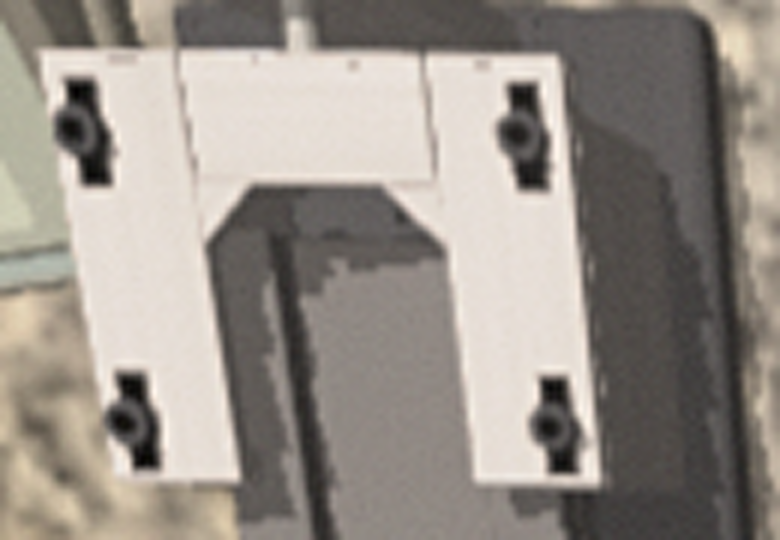

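View pics/w13b.png

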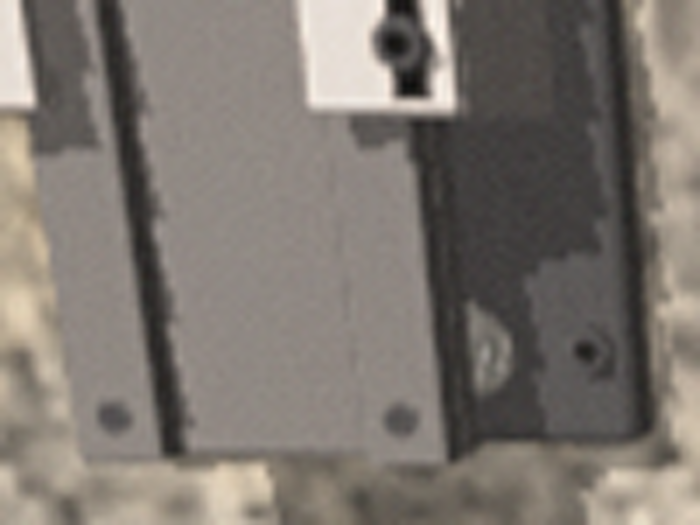

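Run:
```python
from disc import *
c=snap('wrist')
a=lambda x,y,z:onz(c,45+x/6-.42,30+y/6-.42,z)[:2]
b=lambda x,y,z:onz(c,80+x/7-.43,95+y/7-.43,z)[:2]
RL,RR,FL,FR,IL,IR=[a(*p,.052) for p in((42,50),(562,56),(115,478),(603,487),(240,484),(476,484))]
hd=lambda A,B:np.degrees(np.arctan2(*(A-B)[::-1]))
print('len',np.hypot(*(RL-FL)),np.hypot(*(RR-FR)),'wid',np.hypot(*(RL-RR)),np.hypot(*(FL-FR)),'open',np.hypot(*(IL-IR)))
print('th sides',hd(RL,FL),hd(RR,FR),'cross',hd(RL,RR)-90,hd(FL,FR)-90)
C=(RL+RR+FL+FR)/4; TL,TR=b(82,456,.042),b(447,460,.042); T=(TL+TR)/2
print('ring C',C,'open mid',(IL+IR)/2,'table front',T,np.hypot(*(TL-TR)),hd(TL,TR)-90, 'axis table->ring',hd(C,T),np.hypot(*(C-T)))
print('screws table', b(115,416,.042), b(401,419,.042))
th=np.radians(-7.6);e=np.array([np.cos(th),np.sin(th)])
print('home by ring(nominal)',C-.005*e,'home by table',T+.066*e)
# disc position on lifter
z=env.get_obs()['tool_pos'][2]
q,s=discfit(c,z-.0038+.011,(205,15,320,130));print('disc',q,s)
E=(onz(c,20+587/2.6-.3,308/2.6-.3,z+.0062)+onz(c,20+660/2.6-.3,308/2.6-.3,z+.0062))/2;print('ears',E, (q[:2]-E[:2])@e, (q[:2]-E[:2])@[-e[1],e[0]])
print(env.get_obs()['tool_pos'])
```

```text
len 0.053139696632907706 0.053630617158573014 wid 0.06737727786986025 0.06758183434668041 open 0.03277722117861623
th sides -8.720874413150197 -8.498697117982386 cross -8.114389340599203 -8.532095850422934
ring C [0.63002849 0.16186065] open mid [0.60346474 0.1660747 ] table front [0.56046954 0.17204521] 0.04749943056059223 -8.147415986740214 axis table->ring -8.329839969296739 0.07030058805068384
screws table [0.56832905 0.18974963] [0.56310458 0.15311882]
home by ring(nominal) [0.62507241 0.16252194] home by table [0.62588976 0.16331629]
disc [0.60624205 0.03515698 0.02007695] 0.0013540923594144683
ears [0.58188879 0.03846249 0.13569575] 0.02457649994817033 -5.559850984477168e-05
[0.50829577 0.04902789 0.12949575]
```

Run:
```python
from disc import *
along([.6255,.1626],-8.4,-.1445,.001,.080)
```

```text
t 11.3 pos [0.5083 0.049  0.1295] rot [ 1.800e+02 -1.000e-02 -9.753e+01] F [-0.93 -0.02 -2.08] w 0.0136
shift [-0.1312  0.0432  0.0495] rotvec [ 0.     -0.0001  0.0152]
```

Emit:
send_rows(
  steps=[
    [[-0.0003,0.0001,0],[0,0,0],0.008],
    [[-0.0025,0.0008,0.001],[0,0,0],0.008],
    [[-0.0076,0.0025,0.003],[0,0,0],0.008],
    [[-0.0161,0.0053,0.006],[0,0,0],0.008],
    [[-0.0276,0.0091,0.0104],[0,0,0],0.008],
  ],
)

```text
time_s: 11.72
tool_pos: [0.5029, 0.0782, 0.119]
tool_rot: [-180.0, -0.0, -97.6]
force: [-0.4, 0.7, -1.9]
grip_width: 0.0132
```

Emit:
send_rows(
  steps=[
    [[-0.014,0.0046,0.0053],[0,0,0.003],0.008],
    [[-0.0298,0.0098,0.0112],[0,0,0.006],0.008],
    [[-0.0463,0.0152,0.0175],[0,0,0.009],0.008],
    [[-0.0621,0.0204,0.0234],[0,0,0.012],0.008],
    [[-0.0761,0.0251,0.0287],[0,0,0.015],0.008],
  ],
)

```text
time_s: 12.13
tool_pos: [0.4869, 0.1589, 0.0899]
tool_rot: [180.0, 0.0, -98.3]
force: [0.2, 0.6, -1.2]
grip_width: 0.0137
```

Emit:
send_rows(
  steps=[
    [[-0.0114,0.0038,0.0043],[0,0,0],0.008],
    [[-0.0199,0.0066,0.0075],[0,0,0],0.008],
    [[-0.0251,0.0083,0.0095],[0,0,0],0.008],
    [[-0.0272,0.0089,0.0102],[0,0,0],0.008],
    [[-0.0276,0.0091,0.0104],[0,0,0],0.008],
  ],
)

```text
time_s: 12.55
tool_pos: [0.4827, 0.1856, 0.0799]
tool_rot: [180.0, -0.0, -98.3]
force: [-0.1, 0.2, -2.0]
grip_width: 0.0135
```

Emit:
send_rows(
  steps=[
    [[0,0,0],[0,0,0],0.008],
    [[0,0,0],[0,0,0],0.008],
    [[0,0,0],[0,0,0],0.008],
    [[0,0,0],[0,0,0],0.008],
    [[0,0,0],[0,0,0],0.008],
  ],
)

```text
time_s: 12.97
tool_pos: [0.4831, 0.1848, 0.0801]
tool_rot: [-180.0, -0.0, -98.4]
force: [0.3, 0.3, -1.6]
grip_width: 0.0137
```

Run:
```python
from disc import *
along([.6255,.1626],-8.4,-.1445,.001,.080)
c=snap('wrist','w14.png')
im=cv2.imread('pics/w14.png'); cv2.imwrite('pics/w14z.png',cv2.resize(im[0:150,160:360],None,fx=4,fy=4,interpolation=cv2.INTER_CUBIC))
```

```text
t 12.97 pos [0.4831 0.1848 0.0801] rot [-1.7998e+02 -1.0000e-02 -9.8400e+01] F [ 0.31  0.3  -1.65] w 0.0137
shift [0.0002 0.0004 0.0001] rotvec [-0.0003 -0.0002  0.0001]
```

View pics/w14z.png

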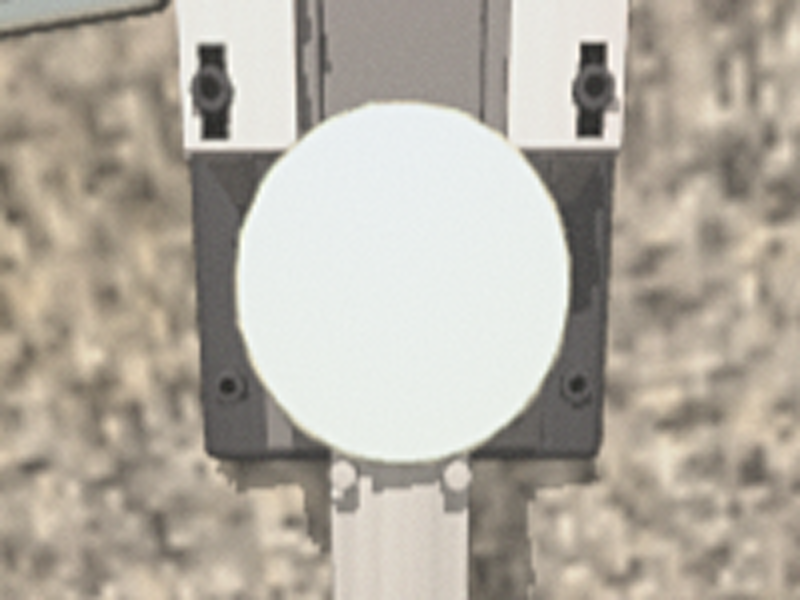

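Emit:
send_rows(
  steps=[
    [[0.0001,0.0002,0.003],[0,0,0],0.008],
    [[0.0003,0.0006,0.009],[0,0,0],0.008],
    [[0.0005,0.001,0.017],[0,0,0],0.008],
    [[0.0005,0.001,0.024],[0,0,0],0.008],
    [[0.0005,0.001,0.028],[0,0,0],0.008],
  ],
)

```text
time_s: 13.43
tool_pos: [0.4808, 0.1846, 0.0504]
tool_rot: [179.9, -0.1, -98.3]
force: [-0.5, -0.3, -1.3]
grip_width: 0.0136
```

Emit:
send_rows(
  steps=[
    [[0,0,0.002],[0,0,0],0.008],
    [[0,0,0.003],[0,0,0],0.008],
    [[0,0,0.003],[0,0,0],0.008],
    [[0,0,0.003],[0,0,0],0.008],
    [[0,0,0.003],[0,0,0],0.008],
  ],
)

```text
time_s: 13.85
tool_pos: [0.4821, 0.185, 0.0493]
tool_rot: [-180.0, 0.0, -98.4]
force: [0.6, -0.1, -0.1]
grip_width: 0.0137
```

Run:
```python
from disc import *
along([.6255,.1626],-8.4,-.1455,.0005,.05)
c=snap('wrist','w15.png')
im=cv2.imread('pics/w15.png'); cv2.imwrite('pics/w15z.png',cv2.resize(im[0:150,160:360],None,fx=4,fy=4,interpolation=cv2.INTER_CUBIC))
```

```text
t 13.85 pos [0.4821 0.185  0.0493] rot [-1.7997e+02  1.0000e-02 -9.8350e+01] F [ 0.63 -0.11 -0.1 ] w 0.0137
shift [ 0.0007  0.0003 -0.0007] rotvec [-0.0006  0.0002  0.0008]
```

View pics/w15z.png

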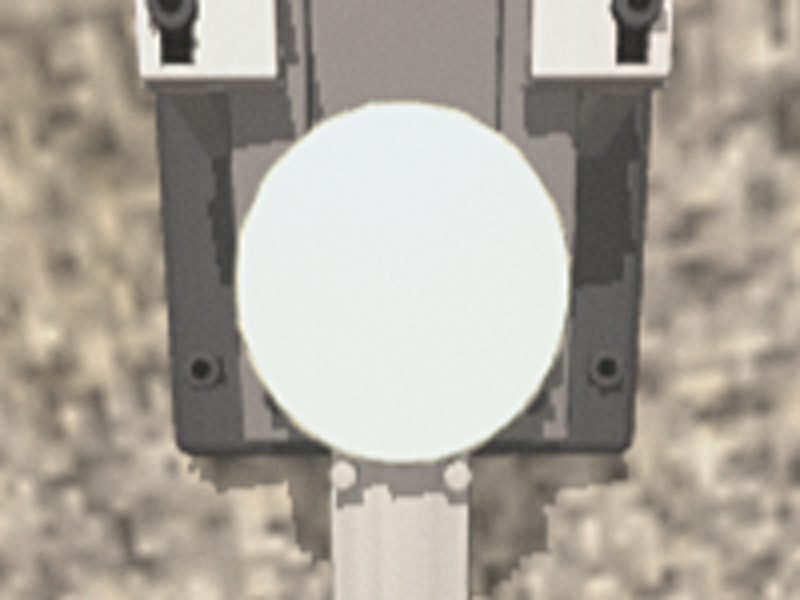

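Emit:
send_rows(
  steps=[
    [[0.0003,0,0.002],[0,0,0],0.008],
    [[0.0007,0,0.004],[0,0,0],0.008],
    [[0.0007,0,0.0055],[0,0,0],0.008],
    [[0.0007,0,0.007],[0,0,0],0.008],
    [[0.0007,0,0.008],[0,0,0],0.008],
  ],
)

```text
time_s: 14.32
tool_pos: [0.4816, 0.1841, 0.0408]
tool_rot: [180.0, -0.0, -98.4]
force: [-0.5, -0.2, -0.9]
grip_width: 0.0134
```

Emit:
send_rows(
  steps=[
    [[0,0,0],[0,0,0],0.008],
    [[0,0,0],[0,0,0],0.008],
    [[0,0,0],[0,0,0],0.008],
    [[0,0,0],[0,0,0],0.008],
    [[0,0,0],[0,0,0],0.008],
  ],
)

```text
time_s: 14.73
tool_pos: [0.4818, 0.1842, 0.0411]
tool_rot: [-180.0, 0.0, -98.4]
force: [0.2, -0.2, -0.3]
grip_width: 0.0138
```

Run:
```python
from disc import *
along([.6255,.1626],-8.4,-.1455,.0005,.0385)
c=snap('wrist','w16.png')
im=cv2.imread('pics/w16.png'); cv2.imwrite('pics/w16z.png',cv2.resize(im[0:150,160:360],None,fx=4,fy=4,interpolation=cv2.INTER_CUBIC))
```

```text
t 14.73 pos [0.4818 0.1842 0.0411] rot [-179.99    0.    -98.36] F [ 0.16 -0.2  -0.31] w 0.0138
shift [-0.0001  0.0002  0.0026] rotvec [-0.0002  0.      0.0008]
```

View pics/w16z.png

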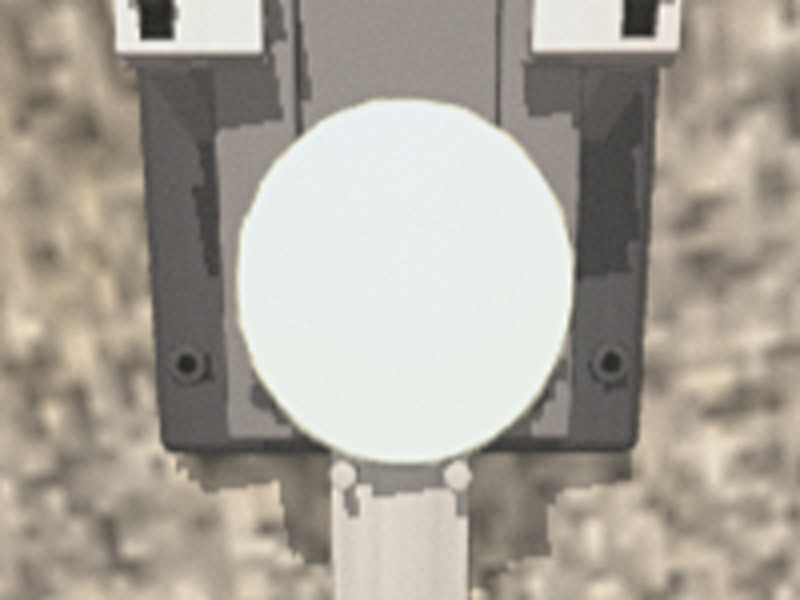

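Emit:
send_rows(
  steps=[
    [[0,0,0.001],[0,0,0],0.008],
    [[0,0,0.002],[0,0,0],0.008],
    [[0,0,0.003],[0,0,0],0.008],
    [[0,0,0.004],[0,0,0],0.008],
    [[0,0,0.004],[0,0,0],0.008],
  ],
)

```text
time_s: 15.2
tool_pos: [0.4818, 0.1843, 0.0371]
tool_rot: [-180.0, -0.0, -98.3]
force: [-1.4, 0.3, 2.5]
grip_width: 0.0134
```

Emit:
send_rows(
  steps=[
    [[0,0,0.001],[0,0,0],0.008],
    [[0,0,0.0015],[0,0,0],0.008],
    [[0,0,0.002],[0,0,0],0.008],
    [[0,0,0.002],[0,0,0],0.008],
    [[0,0,0.002],[0,0,0],0.008],
  ],
)

```text
time_s: 15.62
tool_pos: [0.4818, 0.1843, 0.0351]
tool_rot: [-180.0, 0.0, -98.4]
force: [-2.6, -0.2, 3.6]
grip_width: 0.0138
```

Run:
```python
from disc import *
along([.6255,.1626],-8.4,-.1455,.0005,.034)
```

```text
t 15.62 pos [0.4818 0.1843 0.0351] rot [-179.99    0.    -98.35] F [-2.63 -0.2   3.63] w 0.0138
shift [-0.      0.0002  0.0011] rotvec [-0.0002  0.      0.0009]
```

Emit:
send_rows(
  steps=[
    [[0,0,0.0005],[0,0,0],0.008],
    [[0,0,0.001],[0,0,0],0.008],
    [[0,0,0.001],[0,0,0],0.008],
    [[0,0,0.001],[0,0,0],0.008],
    [[0,0,0.001],[0,0,0],0.008],
  ],
)

```text
time_s: 16.03
tool_pos: [0.4818, 0.1843, 0.0341]
tool_rot: [-180.0, 0.0, -98.4]
force: [-1.5, 0.9, 3.8]
grip_width: 0.0135
```

Run:
```python
from disc import *
along([.6255,.1626],-8.4,-.1455,.0005,.034)
c=snap('wrist','w17.png')
print(env.get_obs()['force'],env.get_obs()['wrist_torque'])
im=cv2.imread('pics/w17.png'); cv2.imwrite('pics/w17z.png',cv2.resize(im[0:150,160:360],None,fx=4,fy=4,interpolation=cv2.INTER_CUBIC))
```

```text
t 16.03 pos [0.4818 0.1843 0.0341] rot [-179.99    0.    -98.35] F [-1.5   0.95  3.82] w 0.0135
shift [-0.0001  0.0001  0.0001] rotvec [-0.0002  0.      0.0009]
[-1.19145868  0.02787151  4.20797332] [0.00613793 0.08129568 0.00185218]
```

View pics/w17z.png

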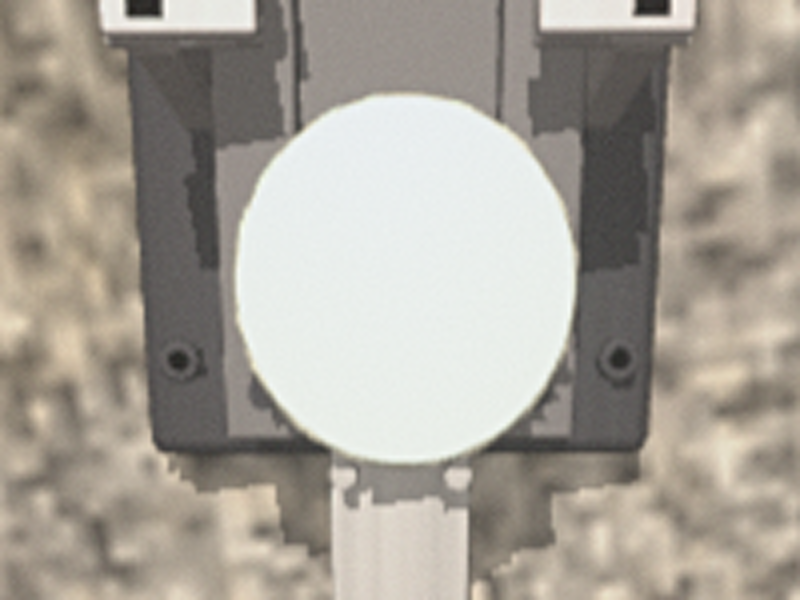

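Emit:
send_rows(
  steps=[
    [[0,-0.001,0],[0,0,0],0.008],
    [[0,-0.003,0],[0,0,0],0.008],
    [[0,-0.0055,0],[0,0,0],0.008],
    [[0,-0.008,0],[0,0,0],0.008],
    [[0,-0.0105,0],[0,0,0],0.008],
  ],
)

```text
time_s: 16.5
tool_pos: [0.4921, 0.1827, 0.0339]
tool_rot: [180.0, -0.0, -98.3]
force: [-3.7, 2.2, 4.1]
grip_width: 0.0137
```

Run:
```python
from disc import *
along([.6255,.1626],-8.4,-.1065,.0005,.034)
c=snap('wrist','w18.png')
print(env.get_obs()['force'],env.get_obs()['wrist_torque'])
im=cv2.imread('pics/w18.png'); cv2.imwrite('pics/w18z.png',cv2.resize(im[0:150,160:360],None,fx=4,fy=4,interpolation=cv2.INTER_CUBIC))
```

```text
t 16.5 pos [0.4921 0.1827 0.0339] rot [ 1.7997e+02 -1.0000e-02 -9.8350e+01] F [-3.68  2.24  4.12] w 0.0137
shift [-0.0001 -0.0284 -0.0001] rotvec [ 0.0006 -0.0001  0.0009]
[-2.88641456  1.20401092  4.64344784] [ 0.20234828  0.53045332 -0.00200043]
```

View pics/w18z.png

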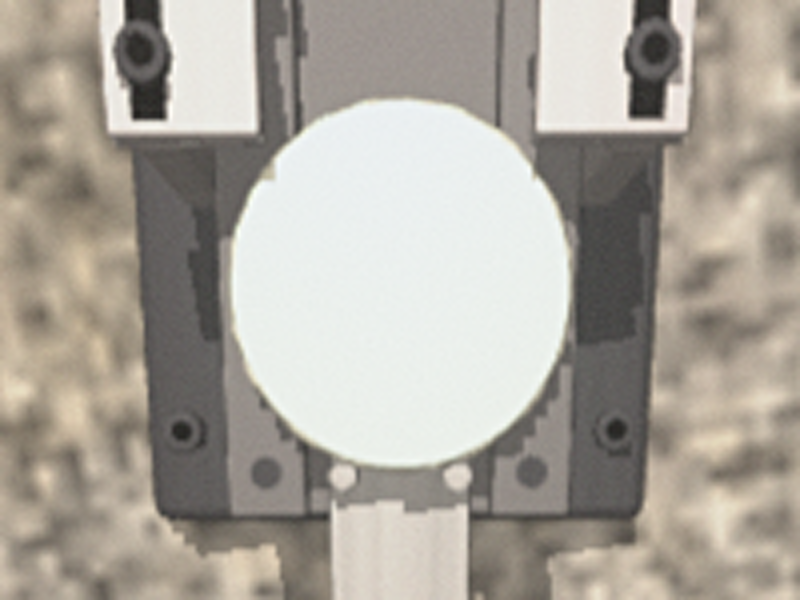

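Emit:
send_rows(
  steps=[
    [[0,-0.0025,0],[0,0,0],0.008],
    [[-0.0001,-0.005,0],[0,0,0],0.008],
    [[-0.0002,-0.0075,0],[0,0,0],0.008],
    [[-0.0003,-0.01,0],[0,0,0],0.008],
    [[-0.0003,-0.0125,0],[0,0,0],0.008],
  ],
)

```text
time_s: 16.97
tool_pos: [0.5048, 0.1811, 0.034]
tool_rot: [180.0, -0.0, -98.4]
force: [-4.0, 0.9, 3.7]
grip_width: 0.0134
```

Emit:
send_rows(
  steps=[
    [[0,-0.0025,0],[0,0,0],0.008],
    [[0,-0.005,0],[0,0,0],0.008],
    [[0,-0.0075,0],[0,0,0],0.008],
    [[0,-0.01,0],[0,0,0],0.008],
    [[0,-0.012,0],[0,0,0],0.008],
  ],
)

```text
time_s: 17.38
tool_pos: [0.5167, 0.1793, 0.034]
tool_rot: [180.0, -0.0, -98.4]
force: [-4.3, 1.0, 4.1]
grip_width: 0.0134
```

Run:
```python
from disc import *
along([.6255,.1626],-8.4,-.0965,.0005,.034)
c=snap('wrist','w19.png')
print(env.get_obs()['force'],env.get_obs()['wrist_torque'])
im=cv2.imread('pics/w19.png'); cv2.imwrite('pics/w19z.png',cv2.resize(im[0:150,160:360],None,fx=4,fy=4,interpolation=cv2.INTER_CUBIC))
```

```text
t 17.38 pos [0.5167 0.1793 0.034 ] rot [180.    -0.   -98.36] F [-4.25  0.99  4.09] w 0.0134
shift [ 0.0002 -0.0136  0.    ] rotvec [ 0.     -0.0001  0.0007]
[-3.4838903   0.0603309   3.97160541] [0.11221565 0.61488128 0.03942813]
```

View pics/w19z.png

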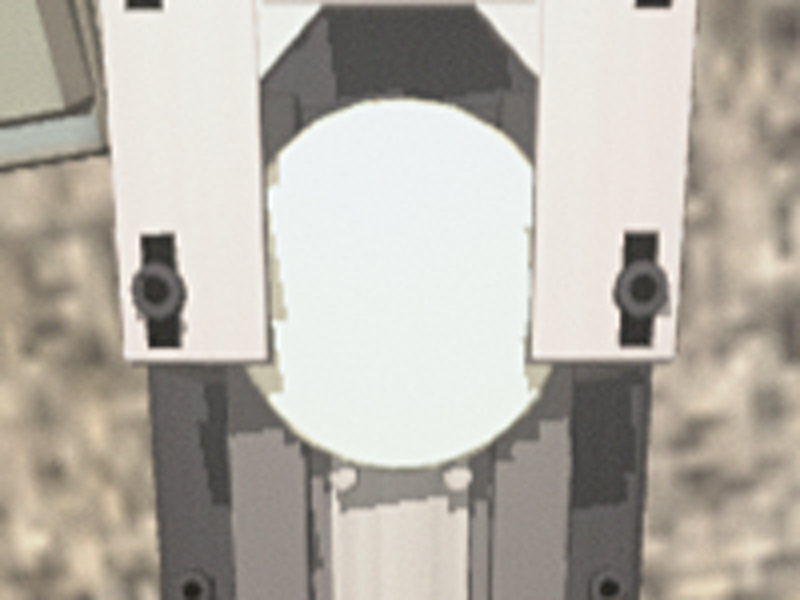

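Emit:
send_rows(
  steps=[
    [[0,-0.002,0],[0,0,0],0.008],
    [[0,-0.004,0],[0,0,0],0.008],
    [[0,-0.006,0],[0,0,0],0.008],
    [[0,-0.0075,0],[0,0,0],0.008],
    [[0,-0.0085,0],[0,0,0],0.008],
  ],
)

```text
time_s: 17.85
tool_pos: [0.525, 0.1781, 0.034]
tool_rot: [180.0, -0.0, -98.4]
force: [-3.7, 0.6, 3.9]
grip_width: 0.0136
```

Emit:
send_rows(
  steps=[
    [[0,-0.0001,0],[0,0,0],0.008],
    [[0,-0.0002,0],[0,0,0],0.008],
    [[0,-0.0003,0],[0,0,0],0.008],
    [[0,-0.0004,0],[0,0,0],0.008],
    [[0,-0.0005,0],[0,0,0],0.008],
  ],
)

```text
time_s: 18.27
tool_pos: [0.5252, 0.1781, 0.034]
tool_rot: [180.0, -0.0, -98.4]
force: [-3.3, 0.3, 4.8]
grip_width: 0.0135
```

Emit:
send_rows(
  steps=[
    [[0,-0.0001,0],[0,0,0],0.008],
    [[0,-0.0002,0],[0,0,0],0.008],
    [[0,-0.0003,0],[0,0,0],0.008],
    [[0,-0.0004,0],[0,0,0],0.008],
    [[0,-0.0005,0],[0,0,0],0.008],
  ],
)

```text
time_s: 18.68
tool_pos: [0.5257, 0.178, 0.034]
tool_rot: [180.0, -0.0, -98.3]
force: [-3.8, -0.0, 3.8]
grip_width: 0.0133
```

Run:
```python
from disc import *
along([.6255,.1626],-8.4,-.0965,.0005,.034)
c=snap('wrist','w20.png')
im=cv2.imread('pics/w20.png'); cv2.imwrite('pics/w20z.png',cv2.resize(im[0:150,160:360],None,fx=4,fy=4,interpolation=cv2.INTER_CUBIC))
```

```text
t 18.68 pos [0.5257 0.178  0.034 ] rot [ 1.800e+02 -1.000e-02 -9.835e+01] F [-3.81 -0.03  3.76] w 0.0133
shift [ 0.0002 -0.0045 -0.    ] rotvec [ 0.0001 -0.0001  0.0009]
```

View pics/w20z.png

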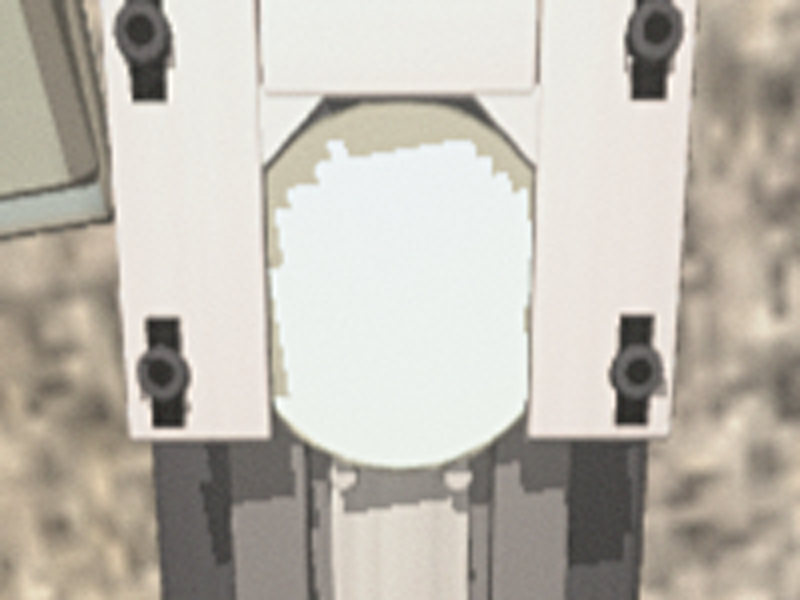

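Emit:
send_rows(
  steps=[
    [[0,-0.0004,0],[0,0,0],0.008],
    [[0,-0.0008,0],[0,0,0],0.008],
    [[0,-0.0012,0],[0,0,0],0.008],
    [[0,-0.0016,0],[0,0,0],0.008],
    [[0,-0.002,0],[0,0,0],0.008],
  ],
)

```text
time_s: 19.15
tool_pos: [0.5278, 0.1777, 0.034]
tool_rot: [180.0, -0.0, -98.4]
force: [-3.9, 1.4, 3.3]
grip_width: 0.0134
```

Emit:
send_rows(
  steps=[
    [[0,-0.0001,0],[0,0,0],0.008],
    [[0,-0.0002,0],[0,0,0],0.008],
    [[0,-0.0003,0],[0,0,0],0.008],
    [[0,-0.0004,0],[0,0,0],0.008],
    [[0,-0.0005,0],[0,0,0],0.008],
  ],
)

```text
time_s: 19.57
tool_pos: [0.5282, 0.1777, 0.034]
tool_rot: [180.0, -0.0, -98.3]
force: [-3.6, 0.8, 3.2]
grip_width: 0.0134
```

Emit:
send_rows(
  steps=[
    [[0,-0.0001,0],[0,0,0],0.008],
    [[0,-0.0002,0],[0,0,0],0.008],
    [[0,-0.0003,0],[0,0,0],0.008],
    [[0,-0.0004,0],[0,0,0],0.008],
    [[0,-0.0004,0],[0,0,0],0.008],
  ],
)

```text
time_s: 19.98
tool_pos: [0.5287, 0.1776, 0.034]
tool_rot: [-180.0, -0.0, -98.4]
force: [-3.5, 0.8, 4.8]
grip_width: 0.0136
```

Emit:
send_rows(
  steps=[
    [[0,-0.0001,0],[0,0,0],0.008],
    [[0,-0.0001,0],[0,0,0],0.008],
    [[0,-0.0002,0],[0,0,0],0.008],
    [[0,-0.0003,0],[0,0,0],0.008],
    [[0,-0.0003,0],[0,0,0],0.008],
  ],
)

```text
time_s: 20.4
tool_pos: [0.529, 0.1775, 0.034]
tool_rot: [-180.0, -0.0, -98.4]
force: [-4.8, 0.5, 5.0]
grip_width: 0.0138
```

Emit:
send_rows(
  steps=[
    [[0,-0.0001,0],[0,0,0],0.008],
    [[0,-0.0001,0],[0,0,0],0.008],
    [[0,-0.0002,0],[0,0,0],0.008],
    [[0,-0.0003,0],[0,0,0],0.008],
    [[0,-0.0003,0],[0,0,0],0.008],
  ],
)

```text
time_s: 20.82
tool_pos: [0.5293, 0.1775, 0.034]
tool_rot: [-180.0, -0.0, -98.4]
force: [-3.3, 0.6, 4.6]
grip_width: 0.0136
```

Run:
```python
from disc import *
along([.6255,.1626],-8.4,-.0965,.0005,.034)
c=snap('wrist','w21.png')
im=cv2.imread('pics/w21.png'); cv2.imwrite('pics/w21z.png',cv2.resize(im[0:150,160:360],None,fx=4,fy=4,interpolation=cv2.INTER_CUBIC))
```

```text
t 20.82 pos [0.5293 0.1775 0.034 ] rot [-180.     -0.    -98.35] F [-3.3   0.65  4.57] w 0.0136
shift [ 0.0002 -0.0009  0.    ] rotvec [-0.0001 -0.0001  0.0008]
```

View pics/w21z.png

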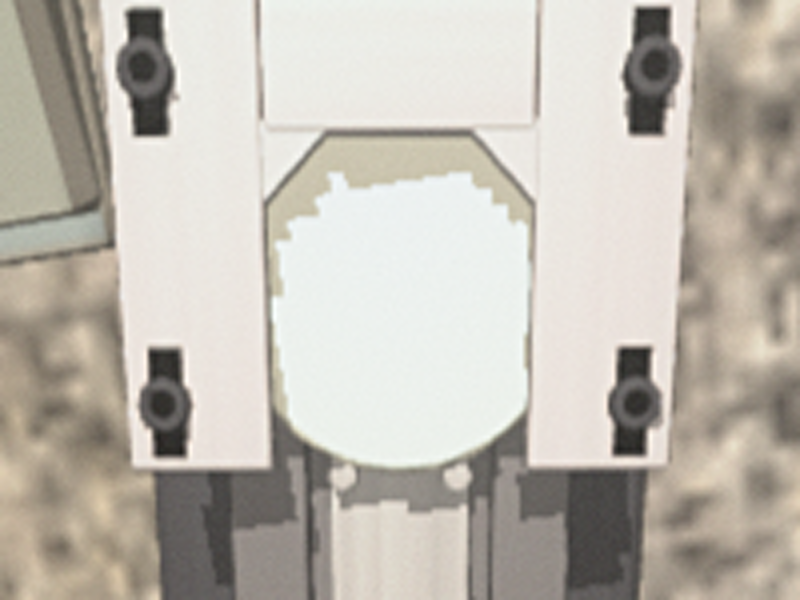

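Emit:
send_rows(
  steps=[
    [[0,-0.0001,0],[0,0,0],0.008],
    [[0,-0.0001,0],[0,0,0],0.008],
    [[0,-0.0002,0],[0,0,0],0.008],
    [[0,-0.0002,0],[0,0,0],0.008],
    [[0,-0.0003,0],[0,0,0],0.008],
  ],
)

```text
time_s: 21.28
tool_pos: [0.5296, 0.1775, 0.034]
tool_rot: [-180.0, -0.0, -98.4]
force: [-3.6, 1.1, 5.3]
grip_width: 0.0134
```

Emit:
send_rows(
  steps=[
    [[0,-0.0001,0],[0,0,0],0.008],
    [[0,-0.0001,0],[0,0,0],0.008],
    [[0,-0.0002,0],[0,0,0],0.008],
    [[0,-0.0002,0],[0,0,0],0.008],
    [[0,-0.0003,0],[0,0,0],0.008],
  ],
)

```text
time_s: 21.7
tool_pos: [0.5297, 0.1775, 0.034]
tool_rot: [180.0, -0.0, -98.3]
force: [-3.7, 0.5, 4.5]
grip_width: 0.0136
```

Emit:
send_rows(
  steps=[
    [[0,-0.0001,0],[0,0,0],0.008],
    [[0,-0.0001,0],[0,0,0],0.008],
    [[0,-0.0002,0],[0,0,0],0.008],
    [[0,-0.0002,0],[0,0,0],0.008],
    [[0,-0.0003,0],[0,0,0],0.008],
  ],
)

```text
time_s: 22.12
tool_pos: [0.5299, 0.1774, 0.0339]
tool_rot: [180.0, -0.0, -98.3]
force: [-4.9, 1.4, 4.8]
grip_width: 0.0135
```

Emit:
send_rows(
  steps=[
    [[0,-0.0001,0],[0,0,0],0.008],
    [[0,-0.0001,0],[0,0,0],0.008],
    [[0,-0.0002,0],[0,0,0],0.008],
    [[0,-0.0002,0],[0,0,0],0.008],
    [[0,-0.0003,0],[0,0,0],0.008],
  ],
)

```text
time_s: 22.53
tool_pos: [0.5299, 0.1774, 0.0338]
tool_rot: [179.9, -0.0, -98.3]
force: [-6.1, 0.4, 4.5]
grip_width: 0.0136
```

Emit:
send_rows(
  steps=[
    [[0,-0.0001,0],[0,0,0],0.008],
    [[0,-0.0002,0],[0,0,0],0.008],
    [[0,-0.0003,0],[0,0,0],0.008],
    [[0,-0.0003,0],[0,0,0],0.008],
    [[0,-0.0003,0],[0,0,0],0.008],
  ],
)

```text
time_s: 22.95
tool_pos: [0.53, 0.1774, 0.0338]
tool_rot: [179.9, -0.0, -98.3]
force: [-5.3, 0.7, 4.4]
grip_width: 0.0134
```

Run:
```python
from disc import *
along([.6255,.1626],-8.4,-.0965,.0005,.034)
c=snap('wrist','w22.png')
print(env.get_obs()['force'],env.get_obs()['wrist_torque'])
im=cv2.imread('pics/w22.png'); cv2.imwrite('pics/w22z.png',cv2.resize(im[0:150,160:360],None,fx=4,fy=4,interpolation=cv2.INTER_CUBIC))
```

```text
t 22.95 pos [0.53   0.1774 0.0338] rot [ 1.7992e+02 -2.0000e-02 -9.8340e+01] F [-5.28  0.75  4.45] w 0.0134
shift [ 0.0002 -0.0002 -0.0002] rotvec [ 0.0014 -0.0004  0.0011]
[-5.70919301  0.92756837  4.17866141] [0.23379961 1.22412472 0.0298002 ]
```

View pics/w22z.png

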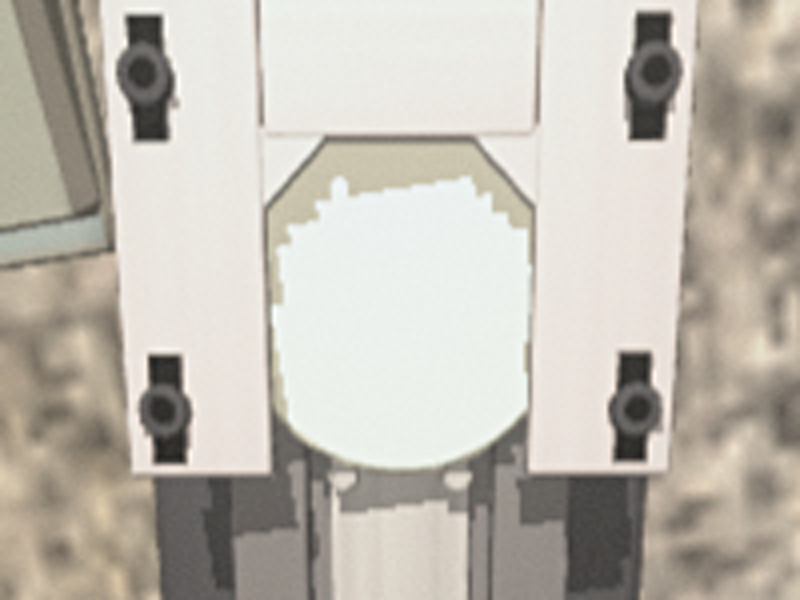

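Emit:
send_rows(
  steps=[
    [[0,-0.0001,0],[0,0,0],0.008],
    [[0,-0.0002,0],[0,0,0],0.008],
    [[0,-0.0004,0],[0,0,0],0.008],
    [[0,-0.0005,0],[0,0,0],0.008],
    [[0,-0.0005,0],[0,0,0],0.008],
  ],
)

```text
time_s: 23.42
tool_pos: [0.5301, 0.1774, 0.0336]
tool_rot: [179.9, -0.0, -98.3]
force: [-6.8, 1.0, 4.7]
grip_width: 0.0139
```

Run:
```python
from disc import *
along([.6255,.1626],-8.4,-.0965,.0005,.034)
print(env.get_obs()['force'],env.get_obs()['wrist_torque'])
```

```text
t 23.42 pos [0.5301 0.1774 0.0336] rot [ 1.7988e+02 -3.0000e-02 -9.8330e+01] F [-6.77  1.02  4.66] w 0.0139
shift [ 0.0002 -0.0001 -0.0004] rotvec [ 0.002  -0.0006  0.0012]
[-6.77320783  1.01806358  4.66105751] [0.22682247 1.38248751 0.01446024]
```

Emit:
send_rows(
  steps=[
    [[0,-0.0001,-0.0001],[0,0,0],0.008],
    [[0,-0.0003,-0.0002],[0,0,0],0.008],
    [[0,-0.0004,-0.0003],[0,0,0],0.008],
    [[0,-0.0005,-0.0003],[0,0,0],0.008],
    [[0,-0.0005,-0.0003],[0,0,0],0.008],
  ],
)

```text
time_s: 23.83
tool_pos: [0.5301, 0.1774, 0.0338]
tool_rot: [179.8, -0.0, -98.3]
force: [-6.8, 1.2, 4.2]
grip_width: 0.0138
```

Run:
```python
from disc import *
along([.6255,.1626],-8.4,-.0965,.0005,.034)
print(env.get_obs()['force'],env.get_obs()['wrist_torque'])
```

```text
t 23.83 pos [0.5301 0.1774 0.0338] rot [ 1.7983e+02 -5.0000e-02 -9.8320e+01] F [-6.81  1.15  4.24] w 0.0138
shift [ 0.0002 -0.     -0.0002] rotvec [ 0.0029 -0.0008  0.0013]
[-6.81448429  1.1510531   4.24390331] [ 0.22694705  1.47196447 -0.04956614]
```

Emit:
send_rows(
  steps=[
    [[0,0.0005,0],[0,0,0],0.008],
    [[0,0.001,0],[0,0,0],0.008],
    [[0,0.0014,0],[0,0,0],0.008],
    [[0,0.0017,0],[0,0,0],0.008],
    [[0,0.0018,0],[0,0,0],0.008],
  ],
)

```text
time_s: 24.25
tool_pos: [0.5301, 0.1774, 0.0342]
tool_rot: [-180.0, 0.0, -98.4]
force: [-3.2, 1.7, 1.0]
grip_width: 0.0137
```

Run:
```python
from disc import *
along([.6255,.1626],-8.4,-.0965,.0005,.034)
print(env.get_obs()['force'],env.get_obs()['wrist_torque'])
```

```text
t 24.25 pos [0.5301 0.1774 0.0342] rot [-1.7998e+02  1.0000e-02 -9.8360e+01] F [-3.21  1.73  0.96] w 0.0137
shift [ 0.0002 -0.      0.0002] rotvec [-0.0004  0.0001  0.0008]
[-3.21357173  1.72974508  0.95916055] [0.25334648 0.68357923 0.05299519]
```

Emit:
send_rows(
  steps=[
    [[0,0.0002,0],[0,0,0],0.008],
    [[0,0.0004,0],[0,0,0],0.008],
    [[0,0.0005,0],[0,0,0],0.008],
    [[0,0.0005,0],[0,0,0],0.008],
    [[0,0.0005,0],[0,0,0],0.008],
  ],
)

```text
time_s: 24.67
tool_pos: [0.53, 0.1775, 0.0345]
tool_rot: [-179.9, 0.0, -98.4]
force: [-1.4, 0.5, 1.5]
grip_width: 0.0136
```

Run:
```python
from disc import *
along([.6255,.1626],-8.4,-.0965,.0005,.034)
print(env.get_obs()['force'],env.get_obs()['wrist_torque'])
c=snap('wrist','w23.png');c=snap('scene','s23.png')
im=cv2.imread('pics/w23.png'); cv2.imwrite('pics/w23z.png',cv2.resize(im[0:150,160:360],None,fx=4,fy=4,interpolation=cv2.INTER_CUBIC))
im=cv2.imread('pics/s23.png'); cv2.imwrite('pics/s23z.png',cv2.resize(im[80:200,160:300],None,fx=5,fy=5,interpolation=cv2.INTER_CUBIC))
```

```text
t 24.67 pos [0.53   0.1775 0.0345] rot [-1.7993e+02  2.0000e-02 -9.8360e+01] F [-1.44  0.52  1.55] w 0.0136
shift [ 0.0003 -0.0001  0.0005] rotvec [-0.0012  0.0003  0.0007]
[-1.43913818  0.51762581  1.54819361] [0.23850399 0.1671063  0.04940194]
```

View pics/w23z.png

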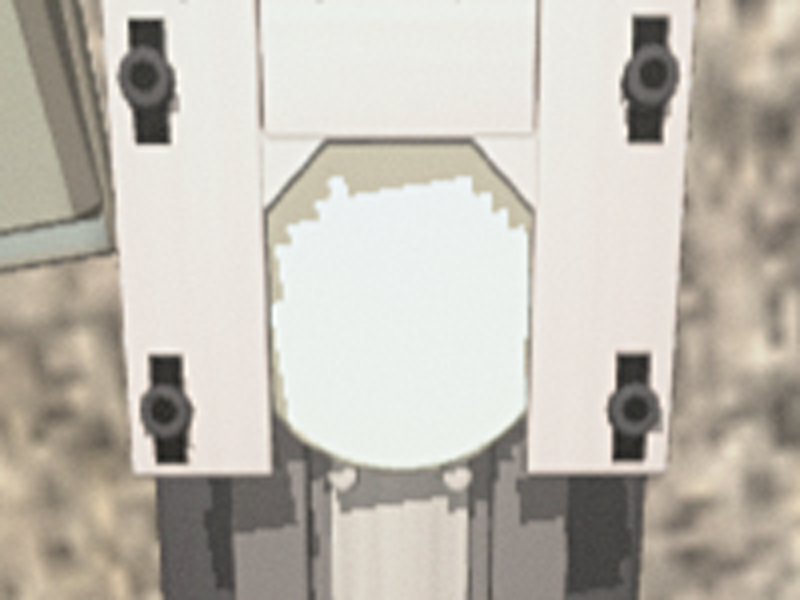

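View pics/s23z.png

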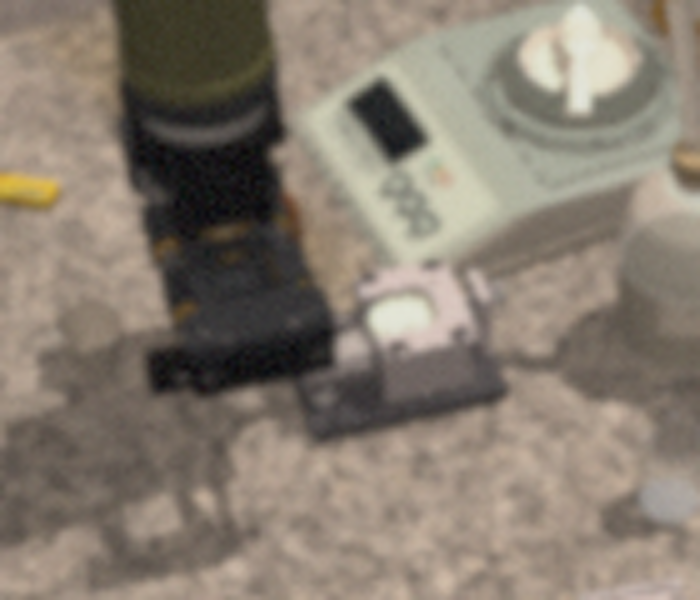

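Emit:
send_rows(
  steps=[
    [[0,0,-0.0004],[0,0,0],0.008],
    [[0,0,-0.0008],[0,0,0],0.008],
    [[0,0,-0.0012],[0,0,0],0.008],
    [[0,0,-0.0016],[0,0,0],0.008],
    [[0,0,-0.002],[0,0,0],0.008],
  ],
)

```text
time_s: 25.18
tool_pos: [0.5299, 0.1774, 0.0365]
tool_rot: [-180.0, 0.0, -98.4]
force: [0.2, 0.7, 0.3]
grip_width: 0.0138
```

Run:
```python
from disc import *
along([.6255,.1626],-8.4,-.0965,.0005,.0395)
print(env.get_obs()['force'],env.get_obs()['wrist_torque'])
```

```text
t 25.18 pos [0.5299 0.1774 0.0365] rot [-1.7995e+02  1.0000e-02 -9.8360e+01] F [0.24 0.74 0.34] w 0.0138
shift [ 0.0002 -0.0003 -0.003 ] rotvec [-0.0008  0.0001  0.0007]
[0.23759765 0.74197662 0.34479372] [ 0.17405364 -0.14293635 -0.0378235 ]
```

Emit:
send_rows(
  steps=[
    [[0,0,-0.0003],[0,0,0],0.008],
    [[0,0,-0.0006],[0,0,0],0.008],
    [[0,0,-0.0008],[0,0,0],0.008],
    [[0,0,-0.001],[0,0,0],0.008],
    [[0,0,-0.001],[0,0,0],0.008],
  ],
)

```text
time_s: 25.6
tool_pos: [0.5298, 0.1774, 0.0375]
tool_rot: [-180.0, -0.0, -98.4]
force: [1.2, 0.5, 2.0]
grip_width: 0.0133
```

Run:
```python
from disc import *
along([.6255,.1626],-8.4,-.0965,.0005,.0395)
print(env.get_obs()['force'],env.get_obs()['wrist_torque'])
c=snap('wrist','w24.png')
print(env.get_obs()['force'],env.get_obs()['wrist_torque'])
im=cv2.imread('pics/w24.png'); cv2.imwrite('pics/w24z.png',cv2.resize(im[0:150,160:360],None,fx=4,fy=4,interpolation=cv2.INTER_CUBIC))
```

```text
t 25.6 pos [0.5298 0.1774 0.0375] rot [-179.96   -0.    -98.36] F [1.2  0.53 1.96] w 0.0133
shift [ 0.0002 -0.0004 -0.002 ] rotvec [-0.0007 -0.      0.0007]
[1.20285254 0.53336882 1.96137319] [ 0.08260194 -0.34741411  0.07314408]
[1.46978085 1.17060345 2.0129048 ] [ 0.03812825 -0.37165443  0.06448598]
```

View pics/w24z.png

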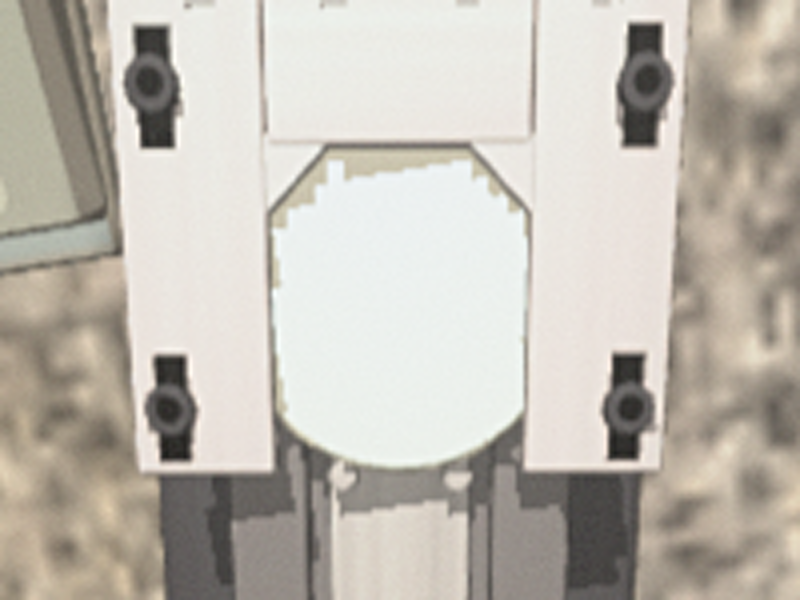

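Emit:
send_rows(
  steps=[
    [[0,0,-0.0003],[0,0,0],0.008],
    [[0,0,-0.0006],[0,0,0],0.008],
    [[0,0,-0.0009],[0,0,0],0.008],
    [[0,0,-0.0012],[0,0,0],0.008],
    [[0,0,-0.0013],[0,0,0],0.008],
  ],
)

```text
time_s: 26.07
tool_pos: [0.5295, 0.1774, 0.0386]
tool_rot: [-180.0, -0.0, -98.4]
force: [2.0, -0.6, 0.5]
grip_width: 0.0134
```

Emit:
send_rows(
  steps=[
    [[0,0,-0.0003],[0,0,0],0.008],
    [[0,0,-0.0006],[0,0,0],0.008],
    [[0,0,-0.0007],[0,0,0],0.008],
    [[0,0,-0.0007],[0,0,0],0.008],
    [[0,0,-0.0007],[0,0,0],0.008],
  ],
)

```text
time_s: 26.48
tool_pos: [0.5286, 0.1774, 0.0389]
tool_rot: [179.9, -0.0, -98.3]
force: [-0.2, 0.1, -1.3]
grip_width: 0.0135
```

Run:
```python
from disc import *
along([.6255,.1626],-8.4,-.0965,.0005,.0395)
c=snap('wrist','w25.png')
print(env.get_obs()['force'],env.get_obs()['wrist_torque'])
im=cv2.imread('pics/w25.png'); cv2.imwrite('pics/w25z.png',cv2.resize(im[0:150,160:360],None,fx=4,fy=4,interpolation=cv2.INTER_CUBIC))
```

```text
t 26.48 pos [0.5286 0.1774 0.0389] rot [ 1.7991e+02 -4.0000e-02 -9.8350e+01] F [-0.23  0.14 -1.33] w 0.0135
shift [-0.     -0.0015 -0.0007] rotvec [ 0.0015 -0.0007  0.0009]
[-0.08035187  0.32619396 -1.23747165] [-0.01315034  0.11048503  0.01708227]
```

View pics/w25z.png

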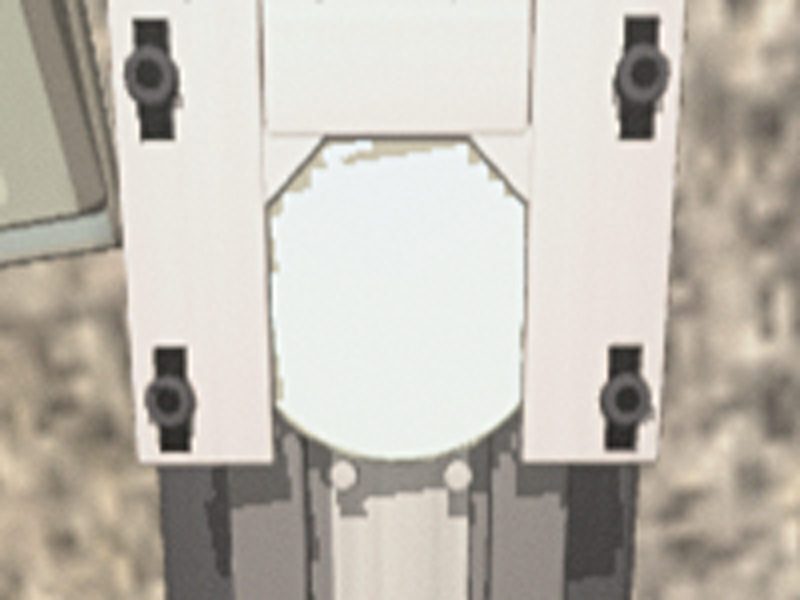

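Emit:
send_rows(
  steps=[
    [[0,0.0002,-0.0003],[0,0,0],0.008],
    [[0,0.001,-0.0006],[0,0,0],0.008],
    [[0,0.003,-0.0006],[0,0,0],0.008],
    [[0,0.006,-0.0006],[0,0,0],0.008],
    [[0,0.01,-0.0006],[0,0,0],0.008],
  ],
)

```text
time_s: 26.95
tool_pos: [0.5192, 0.179, 0.0399]
tool_rot: [180.0, -0.0, -98.4]
force: [0.0, 0.3, -1.3]
grip_width: 0.0135
```

Run:
```python
from disc import *
along([.6255,.1626],-8.4,-.1965,.0005,.0395)
c=snap('wrist','w26.png')
print(env.get_obs()['force'],env.get_obs()['wrist_torque'])
im=cv2.imread('pics/w26.png'); cv2.imwrite('pics/w26z.png',cv2.resize(im[0:150,160:360],None,fx=4,fy=4,interpolation=cv2.INTER_CUBIC))
```

```text
t 26.95 pos [0.5192 0.179  0.0399] rot [179.99  -0.   -98.36] F [ 0.03  0.31 -1.35] w 0.0135
shift [0.0001 0.089  0.0004] rotvec [ 0.0001 -0.0001  0.0007]
[-0.92957804 -0.43710577 -2.2162559 ] [ 0.03880477  0.06801869 -0.02115309]
```

View pics/w26z.png

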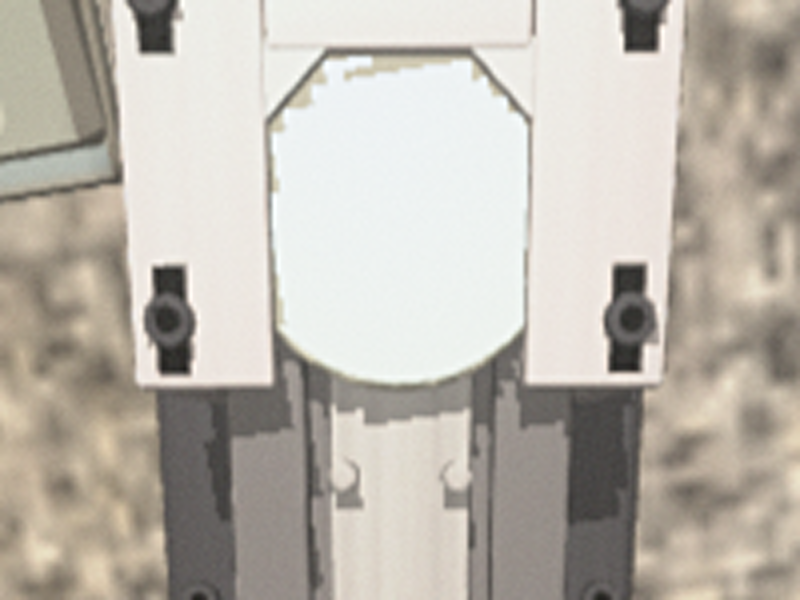

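Emit:
send_rows(
  steps=[
    [[0,0.006,0.0003],[0,0,0],0.008],
    [[0,0.013,0.0003],[0,0,0],0.008],
    [[0,0.022,0.0003],[0,0,0],0.008],
    [[0,0.032,0.0003],[0,0,0],0.008],
    [[0,0.042,0.0003],[0,0,0],0.008],
  ],
)

```text
time_s: 27.42
tool_pos: [0.4766, 0.1852, 0.0396]
tool_rot: [180.0, -0.0, -98.3]
force: [0.3, 0.7, -0.2]
grip_width: 0.0133
```

Emit:
send_rows(
  steps=[
    [[0,0.012,0],[0,0,0],0.008],
    [[0,0.024,0],[0,0,0],0.008],
    [[0,0.035,0],[0,0,0],0.008],
    [[0,0.044,0],[0,0,0],0.008],
    [[0,0.05,0],[0,0,0],0.008],
  ],
)

```text
time_s: 27.83
tool_pos: [0.427, 0.1925, 0.0396]
tool_rot: [180.0, -0.0, -98.3]
force: [-0.9, -0.2, -1.3]
grip_width: 0.0134
```

Run:
```python
from disc import *
plan(.44,.03,.045,-8.4)
c=snap('wrist','w27.png')
im=cv2.imread('pics/w27.png'); cv2.imwrite('pics/w27z.png',cv2.resize(im[0:200,110:410],None,fx=2.6,fy=2.6,interpolation=cv2.INTER_CUBIC))
```

```text
t 27.83 pos [0.427  0.1925 0.0396] rot [ 1.800e+02 -4.000e-02 -9.831e+01] F [-0.88 -0.19 -1.31] w 0.0134
shift [ 0.1589 -0.0363 -0.0053] rotvec [ 0.0001 -0.0006  0.0016]
```

View pics/w27z.png

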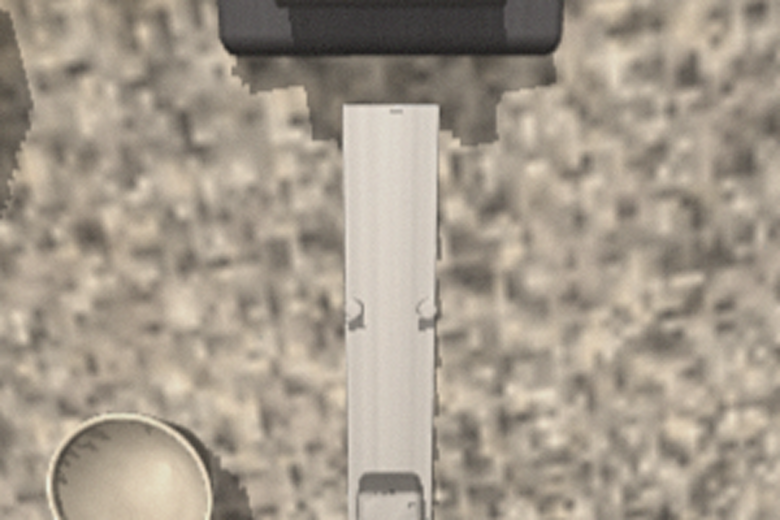

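Emit:
send_rows(
  steps=[
    [[0.008,0,-0.005],[0,0,0],0.008],
    [[0.025,0,-0.012],[0,0,0],0.008],
    [[0.05,0,-0.015],[0,0,0],0.008],
    [[0.08,0,-0.015],[0,0,0],0.008],
    [[0.105,-0.005,-0.012],[0,0,0],0.008],
  ],
)

```text
time_s: 28.3
tool_pos: [0.4181, 0.0863, 0.0523]
tool_rot: [-179.9, -0.0, -98.3]
force: [-0.0, -0.5, -1.8]
grip_width: 0.0135
```

Emit:
send_rows(
  steps=[
    [[0.022,-0.015,0.005],[0,0,0],0.008],
    [[0.04,-0.03,0.012],[0,0,0],0.008],
    [[0.05,-0.045,0.018],[0,0,0],0.008],
    [[0.054,-0.055,0.022],[0,0,0],0.008],
    [[0.054,-0.06,0.024],[0,0,0],0.008],
  ],
)

```text
time_s: 28.72
tool_pos: [0.4709, 0.0236, 0.0272]
tool_rot: [-180.0, -0.0, -98.5]
force: [0.4, -0.0, -1.4]
grip_width: 0.0138
```

Run:
```python
from disc import *
plan(.477,.025,.0043,-8.4)
```

```text
t 28.72 pos [0.4709 0.0236 0.0272] rot [-1.7998e+02 -1.0000e-02 -9.8550e+01] F [ 0.4  -0.03 -1.39] w 0.0138
shift [-0.0023 -0.0059  0.0229] rotvec [-0.0004 -0.0001 -0.0026]
```

Emit:
send_rows(
  steps=[
    [[0,-0.001,0.005],[0,0,0],0.008],
    [[0,-0.001,0.011],[0,0,0],0.008],
    [[0,-0.001,0.016],[0,0,0],0.008],
    [[0,-0.001,0.019],[0,0,0],0.008],
    [[0,-0.001,0.021],[0,0,0],0.008],
  ],
)

```text
time_s: 29.13
tool_pos: [0.4698, 0.026, 0.006]
tool_rot: [179.9, -0.0, -98.3]
force: [-0.5, -0.0, -1.2]
grip_width: 0.0138
```

Emit:
send_rows(
  steps=[
    [[0,0,0.0005],[0,0,0],0.008],
    [[0,0,0.001],[0,0,0],0.008],
    [[0,0,0.0015],[0,0,0],0.008],
    [[0,0,0.002],[0,0,0],0.008],
    [[0,0,0.002],[0,0,0],0.008],
  ],
)

```text
time_s: 29.55
tool_pos: [0.4708, 0.0254, 0.0047]
tool_rot: [-180.0, -0.0, -98.4]
force: [0.9, 0.1, -0.9]
grip_width: 0.0136
```

Emit:
send_rows(
  steps=[
    [[0,0,0.0003],[0,0,0],0.008],
    [[0,0,0.0006],[0,0,0],0.008],
    [[0,0,0.0009],[0,0,0],0.008],
    [[0,0,0.0009],[0,0,0],0.008],
    [[0,0,0.0009],[0,0,0],0.008],
  ],
)

```text
time_s: 29.97
tool_pos: [0.4707, 0.0254, 0.0037]
tool_rot: [-180.0, -0.0, -98.4]
force: [0.3, 0.2, -1.3]
grip_width: 0.0136
```

Run:
```python
from disc import *
plan(.477,.025,.0043,-8.4)
```

```text
t 29.97 pos [0.4707 0.0254 0.0037] rot [-180.     -0.    -98.36] F [ 0.32  0.17 -1.29] w 0.0136
shift [-0.0005 -0.0063 -0.0006] rotvec [-0.     -0.0001  0.0008]
```

Emit:
send_rows(
  steps=[
    [[0,0,0.0002],[0,0,0],0.008],
    [[0,0,0.0004],[0,0,0],0.008],
    [[0,0,0.0006],[0,0,0],0.008],
    [[0,0,0.0006],[0,0,0],0.008],
    [[0,0,0.0006],[0,0,0],0.008],
  ],
)

```text
time_s: 30.38
tool_pos: [0.4707, 0.0254, 0.0037]
tool_rot: [180.0, -0.0, -98.4]
force: [-2.4, -0.1, 5.5]
grip_width: 0.0136
```

Bench contact (Fz +5.5 N, TCP stopped at 3.7 mm). Ease off slightly and open.

Emit:
send_rows(
  steps=[
    [[0,0,-0.0004],[0,0,0],0.008],
    [[0,0,-0.0004],[0,0,0],0.02],
    [[0,0,-0.0004],[0,0,0],0.03],
    [[0,0,-0.0004],[0,0,0],0.04],
    [[0,0,-0.0004],[0,0,0],0.04],
  ],
)

```text
time_s: 30.8
tool_pos: [0.4708, 0.0254, 0.0035]
tool_rot: [-180.0, 0.0, -98.4]
force: [-0.6, -0.8, 0.6]
grip_width: 0.0325
```

Emit:
send_rows(
  steps=[
    [[0,0,-0.0004],[0,0,0],0.045],
    [[0,0,-0.003],[0,0,0],0.045],
    [[0,0,-0.012],[0,0,0],0.045],
    [[0,0,-0.03],[0,0,0],0.045],
    [[0,0,-0.06],[0,0,0],0.045],
  ],
)

```text
time_s: 31.22
tool_pos: [0.4684, 0.0255, 0.0626]
tool_rot: [179.7, -0.0, -98.3]
force: [0.4, -0.7, 0.4]
grip_width: 0.045
```

Emit:
send_rows(
  steps=[
    [[0,0.005,-0.035],[0,0,0],0.045],
    [[0,0.01,-0.07],[0,0,0],0.045],
    [[0,0.015,-0.1],[0,0,0],0.045],
    [[0,0.018,-0.12],[0,0,0],0.045],
    [[0,0.02,-0.13],[0,0,0],0.045],
  ],
)

```text
time_s: 31.63
tool_pos: [0.4523, 0.0287, 0.1976]
tool_rot: [-179.7, -0.0, -98.3]
force: [-0.5, -0.8, 0.0]
grip_width: 0.0453
```

Emit:
send_rows(
  steps=[
    [[0,0,0],[0,0,0],0.045],
    [[0,0,0],[0,0,0],0.045],
    [[0,0,0],[0,0,0],0.045],
    [[0,0,0],[0,0,0],0.045],
    [[0,0,0],[0,0,0],0.045],
  ],
)

```text
time_s: 32.05
tool_pos: [0.4502, 0.0283, 0.1921]
tool_rot: [179.8, 0.0, -98.4]
force: [0.4, -0.5, 0.6]
grip_width: 0.0448
```

Run:
```python
from disc import *
plan(.53,.15,.16,-8.4)
c=snap('wrist','w28.png');c=snap('top','t28.png')
```

```text
t 32.05 pos [0.4502 0.0283 0.1921] rot [179.84   0.   -98.35] F [ 0.42 -0.46  0.57] w 0.0448
shift [-0.132  -0.0614  0.0319] rotvec [0.0028 0.0001 0.0008]
```

View pics/w28.png

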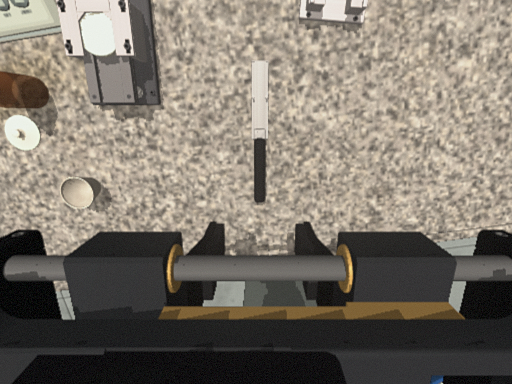

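Emit:
send_rows(
  steps=[
    [[-0.012,-0.006,0],[0,0,0],0.045],
    [[-0.04,-0.02,0],[0,0,0],0.045],
    [[-0.07,-0.035,0],[0,0,0],0.045],
    [[-0.1,-0.05,0],[0,0,0],0.045],
    [[-0.12,-0.06,0],[0,0,0],0.045],
  ],
)

```text
time_s: 32.57
tool_pos: [0.5288, 0.1413, 0.1932]
tool_rot: [180.0, 0.1, -98.3]
force: [-0.9, -0.3, -1.0]
grip_width: 0.0448
```

Emit:
send_rows(
  steps=[
    [[-0.005,-0.001,0],[0,0,0],0.045],
    [[-0.008,-0.001,0],[0,0,0],0.045],
    [[-0.008,-0.001,0],[0,0,0],0.045],
    [[-0.008,-0.001,0],[0,0,0],0.045],
    [[-0.008,-0.001,0],[0,0,0],0.045],
  ],
)

```text
time_s: 32.98
tool_pos: [0.5296, 0.1446, 0.1934]
tool_rot: [-180.0, -0.1, -98.5]
force: [0.2, -0.4, -0.1]
grip_width: 0.0449
```

Run:
```python
from disc import *
plan(.53,.15,.16,-8.4)
c=snap('wrist','w29.png')
im=cv2.imread('pics/w29.png'); cv2.imwrite('pics/w29z.png',cv2.resize(im[40:190,170:350],None,fx=4,fy=4,interpolation=cv2.INTER_CUBIC))
```

```text
t 32.98 pos [0.5296 0.1446 0.1934] rot [-1.800e+02 -7.000e-02 -9.846e+01] F [ 0.18 -0.42 -0.1 ] w 0.0449
shift [-0.0055  0.0004  0.0334] rotvec [-0.     -0.0013 -0.001 ]
```

View pics/w29z.png

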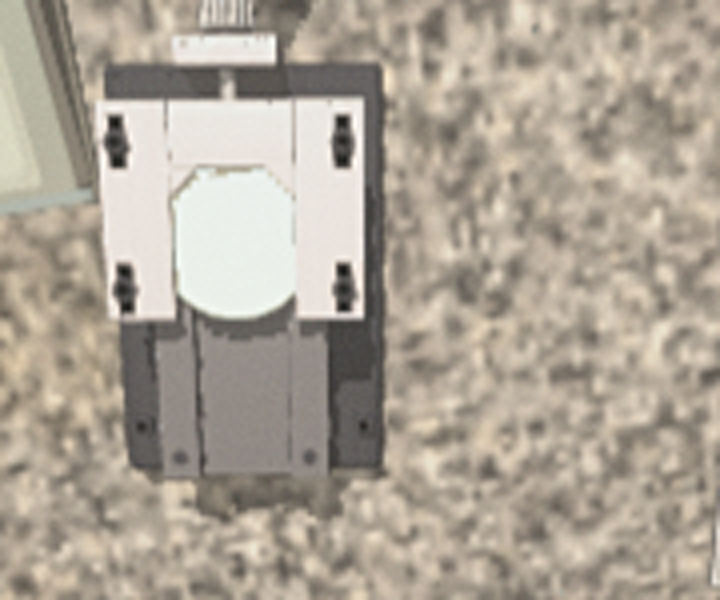

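View pics/t28.png

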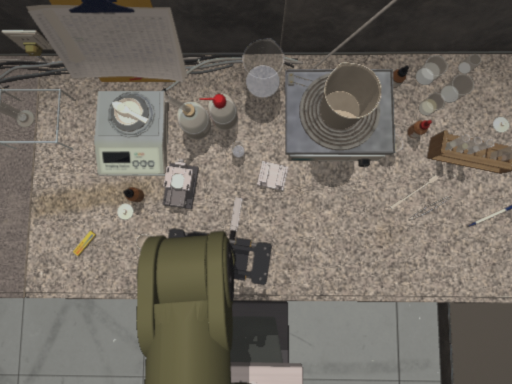

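The close-up shows the disc centred in the ring: its rear edge (row 318) lines up with the ring's front (row 320), and only a thin shadow line is left. The lifter lies flat and clear, and the bystanders have not moved.

```bash
python3 -c "
from cell import env
print(env.sign_off())"
```

```text
the job is handed in; nothing more can be done
None
```

I carried the disc on the lifter from its stand to the holder, slid it in under the ring with the table pressed about 5 to 6 mm, and handed the job in at about 33 s. It should now be clamped in the ring's pocket.

- **Finding the pins:** the blade stopped advancing and the push levelled off about 3 N above the sliding drag (6.8 N total), so the disc never took more than that. I then stopped pushing and eased up.
- **Clamping:** the blade was still loaded at about 2.3 mm of table travel and came free at about 1 mm. A disc jammed outside the pocket would have freed it at 3 mm.
- **Final pictures:** the disc sits centred in the ring, its front edge level with the ring's. The lifter lies flat on the bench clear of the holder, and the bystanders look unmoved.

**Not fully clean:**
- The table's position was worked out from blade height and force, not read directly.
- The upward force fell from about 4 N to between 1 and 1.5 N when I stopped pushing, before any rise. I took this for friction.
- My colour-mask fit of the disc was poor in two views, so there I judged its seating from the image edges.

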